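# Make up a compression branch: finger-tight plus one flat

## Robot

A 6-joint arm with a two-finger parallel gripper is mounted at the origin on the work surface. World frame = base frame: x ahead of the robot, y to its left, z up, the work surface at z = 0. Lengths are in m, angles in rad, forces in N, time in s.
With the tool pointing down it reaches from about 0.35 to 0.975 m from the base axis. Payload 17.4 kg.
Tool frame: the origin (TCP) lies on the centre line of the jaws, within the pads' length; the fingertips stand 8 mm ahead of it and the grasp point (between the pads) lies 11 mm behind it; z points along the fingers, y is the direction in which the jaws open and shut (so a half turn about z gives the same grasp; the last joint's range is limited). The gripper opens to 85 mm and grips with 20 to 120 N. Pads are 22 mm wide; open, the fingers measure 114 mm over their backs; the gripper's body (76 mm by 85 mm) begins 54 mm behind the grasp point. The pads swing forward as they close: fully open they stand 13 mm farther back than shut.
Start: joints at [-1.156, 0.116, 1.442, -0, 1.584, -0.038], TCP at [0.295, -0.607, 0.239] pointing down, gripper open.
Joint ranges: [-2.83, 2.83], [-0.83, 2.19], [0.07, 2.5], [-1.14, 4.28], [0.01, 3], [-2.97, 2.97]. Speed limits (rad/s): [1.89, 1.89, 2.22, 3.14, 3.14, 3.14].

## Interface

Orientations are given as a rotation vector (axis times angle).
In Python, from bench import * gives the robot as it stands.
- The arm moves only by the tool play_rows, never from a script. Its argument "rows" is a list of rows, each an object of numbers: "claw": the opening, from -1 (shut) to 1 (fully open), so that 0 is half open; "tx", "ty", "tz": the shift along the tool's x, y, z in mm; "wx", "wy", "wz": the turn, a rotation vector about the tool's x, y, z in rad. A call has 1 to 20 rows; each row shifts and turns the pose as measured when the row begins, along the tool's axes as they then stand; what a row does not reach is not made up. A row lasts 1/10 s, in which the tool goes at most 50 mm and 8.59 degrees, less where a joint would pass 70% of its speed; a pose out of reach is approached as far as the arm can. A call with a gripper value outside its range is refused whole. The fingers move at their own pace and stop on an object; the grip force is fixed at half the most. Time passes only in rows, so rows that do not move let the fingers close. It gives the time, the measured TCP pose, the force and the opening at its end, in the units of the state.
- observe(): the state, without advancing time (a new reading comes with each control period).
- get_image(name): name is "side" or "top"; returns a dict with "image" (400x640x3 uint8, red, green, blue), "fx", "fy", "cx", "cy" (pixels), "D" ([k1, k2, p1, p2, k3] as OpenCV has them; the pictures are not rectified), "pose" (4x4, takes a point from camera to world coordinates). Camera axes: x right, y up, looking along -z (the intrinsics and any distortion apply to the point x, -y, -z); pixel columns grow to the right and rows downward; lengths in m; the calibration is good to about 2 mm. A picture is of the moment at which its call begins. There is no depth.
- sign_off(): hands the job in, once; it reports no verdict.
The state is a dict: "t": time; "joints": joint angles; "qd": joint speeds; "tau": joint torques, N m; "position": TCP position; "tcp_rot": TCP orientation; "wrist_force": force on the tool from outside, world axes, zero at the start; "moment": the same for the moment, N m; "width": finger opening in m.
Only numpy, scipy, OpenCV 4.12 (cv2) and the standard library are available. Lean on these libraries where they do the work, as an engineer would, in place of code of your own. Each camera call takes 0.05 s, during which the arm holds its last target.

## Task

Close the spare branch of the water manifold: with the fingers, run its brass hex nut clockwise until it is just finger-tight, no further. Then take the large open-end wrench from its wooden rest and with it turn the nut one flat (60 degrees, a sixth of a turn) past finger-tight, without ramming the fitting and keeping the fingers and arm off it while and after the wrench turns it. Lay the wrench back flat across its rest, without backing the nut off, and leave everything else as it stands.

Things in the scene. Friction and masses are not known exactly. Their poses are not given: they have to be found in the camera images.
- manifold: Fixed aluminium block 60 x 160 mm (x, y), top 40 mm above the table, foot plate 85 x 190 x 6 mm, brass pipe ends to 110 mm either way along y. Origin: on the table under the nut's vertical axis. Also on its top, none over 47 mm above the table: a flat gauge at x 10, y 52 mm, a plug at x 10, y -52 mm. Under the nut is a round brass fitting 28 mm across (37 mm from 42 to 48 mm).
- nut_mid (a point): Middle of the brass hex nut on the manifold: 32 mm across flats, 37 mm across corners, 20 mm tall, from 60 to 80 mm above the table; a fixed 16 mm steel tube stub rises through it to 100 mm. z up; x is square to a pair of flats (so are directions 60 degrees on). It only turns, it does not sink. Clockwise from above tightens.
- nut_flat (a point): Middle of one flat of the nut, 16 mm out from the nut_mid point along its x axis; turns with the nut.
- snug (a joint): How far the nut has been snugged up, rad. 0 while it runs free (0.08 N m, for an unknown 0.6 to 1.1 rad); then it takes 0.25 N m and this grows to 0.15, its end. The nut counts as finger-tight from 0.04 on. Not known ahead: feel for the rise in torque.
- bite (a joint): How far the nut has been turned past finger-tight, rad. 0 until snug has come to its end; beyond, it takes 0.6 N m, and one flat is 1.05. It does not spring back.
- wrench: Loose steel open-end wrench, 0.16 to 0.26 kg, 12 mm thick, 213 mm long, lying flat. Origin: underside of the handle, 110 mm from the jaw's middle; x runs along the handle towards the jaw, z up. Handle 16 mm wide from x = -65 to +63 mm, round tail 30 mm across at x = -65; centre of mass 0 to 40 mm from the origin towards the jaw.
- wrench_grip (a point): Mid-thickness point of the wrench's handle above its origin, where it is well gripped across its 16 mm width; axes as the wrench.
- wrench_jaw (a point): Middle of the wrench's jaw, mid-thickness; the nut's axis lies here when the jaw is fully on. Opening 33.5 mm with flared tips, 62 mm wide outside; its flats run along the wrench's x, its tips reach 23 mm beyond this point and its floor lies 19 mm behind it. On the nut the wrench has about 5 degrees of slack either way before it bears.
- rest: Fixed wooden tool rest on the table: board 150 x 70 mm, 6 mm thick, with two cross slats (12 mm wide, tops 24 mm above the table) at x = +45 and -45 mm, on which the wrench's handle lies. Origin: on the table under its middle; the wrench starts with its handle along the rest's x axis.
- goggles: Bystander: loose grey goggles, 45 x 150 x 30 mm. Origin at the underside's centre.
- small_wrench: Bystander: loose small wrench, 120 mm long, lying on the table. Its jaw is too small for the nut.
- spare_olive: Bystander: loose brass ring, 26 mm across, 10 mm tall.
- screwdriver: Bystander: loose screwdriver, 170 mm long.
- water_bottle: Bystander: clear bottle, 64 mm across, 190 mm tall.
- paste_jar: Bystander: white jar, 56 mm across, 70 mm tall.
Mind the look-alikes: they are no part of the job. What is shaped like the manifold but orange is not meant.

How it is judged:
On the way, in this order (a step that is already met when the one before it is completed fails the run):
1. the nut is finger-tight (snug over 0.04, bite under 0.06) with the wrench still away from it (value of joint snug above 0.04 rad and value of joint bite below 0.06 rad and horizontal distance between wrench_jaw and nut_mid above 0.06 m), for 0.2 s.
2. the wrench is on the nut and has turned it one flat past finger-tight (0.85 to 1.25 rad) (value of joint bite between 0.85 and 1.25 rad and distance between wrench_jaw and nut_mid below 0.012 m), for 0.2 s.
At the end, for the whole second after the job is handed in: The nut stands 0.85 to 1.25 rad (60 degrees, give or take 11) past finger-tight, not run back; the wrench lies still and flat on both slats of its rest, grip point within 40 mm along and 35 mm across of the rest's middle, handle within 0.45 rad of the rest's length (value of joint snug above 0.04 rad and value of joint bite between 0.85 and 1.25 rad and distance of nut_flat from where it was at the start of the episode above 0.0215 m and x of wrench_grip in the frame of rest between -0.04 and 0.04 m and y of wrench_grip in the frame of rest between -0.035 and 0.035 m and angle between the x axis of wrench and the x axis of rest, either way round below 0.45 rad and angle between wrench's own z axis and vertical below 0.1 rad and z of wrench_grip in the frame of rest below 0.036 m and linear speed of wrench below 0.02 m/s); the robot touches nothing.
It fails at once if the nut was turned past finger-tight with the fingers, or the gripper or arm touched the nut or manifold after that (over 2 N) (value of joint bite above 0.06 rad and contact force between any of the fingers, the arm and manifold above 2 N).
It fails at once if the nut was overtightened (value of joint bite above 1.25 rad).
It fails at once if the wrench was rammed or wrenched against the fitting (contact force between wrench and manifold above 150 N).
It fails at once if a bystander was disturbed (distance of any of goggles, small_wrench, spare_olive, screwdriver, water_bottle, paste_jar from where it was at the start of the episode above 0.02 m).
It also fails if it takes over 69 s, if anything falls off the work surface, if the arm or the gripper's body presses on something with over 40 N, if the wrist force passes 120 N, or if a joint passes its speed limit or range.

## Working session

There is one attempt and no reset: what is moved stays moved. The work goes in short steps, Python scripts to look and compute and a tool call to move; the robot and the scene stay as the last step left them, time stands still between calls to the robot, and variables do not carry over. Pictures are saved under pics/ and viewed, and the job is handed in when it is done.

Besides the shell and the picture viewer there is one more tool, called after ">>>" in YAML: its name, and indented under it one key for each argument. play_rows: Moves the arm, as the interface text tells. Its arguments: {"type":"object","properties":{"rows":{"type":"array"}},"required":["rows"]}

```bash
ls; mkdir -p pics; python3 - <<'E'
from bench import *
import cv2
print(observe())
for n in("side","top"):
    d=get_image(n); cv2.imwrite(f"pics/{n}0.png",d["image"][:,:,::-1]); print(n,d["fx"],d["fy"],d["cx"],d["cy"],d["D"],d["pose"])
E
```

```text
pics
{'t': 0.0, 'joints': array([-1.15580056e+00,  1.16476993e-01,  1.44225530e+00, -2.74952735e-05,
        1.58400587e+00, -3.78146686e-02]), 'qd': array([-0.00060556, -0.0017318 ,  0.00115157, -0.00077825, -0.0009221 ,
        0.00059291]), 'tau': array([-4.69290317e-03, -7.32010531e+01, -6.32497072e+01, -2.00450895e-04,
        6.25059867e-03,  5.67856034e-06]), 'position': array([ 0.29521196, -0.60682041,  0.23857442]), 'tcp_rot': array([-3.06032669e+00, -7.04960010e-01,  3.79618173e-04]), 'wrist_force': array([ 0.77240803, -0.1300705 ,  0.3255959 ]), 'moment': array([ 0.01837579, -0.01947208,  0.01460073]), 'width': 0.08562439577933308}
side 443.54967687493144 443.54967687493144 322.21317635576446 204.37467779233916 [-0.12566104  0.          0.          0.          0.        ] [[-0.94766042  0.21254463 -0.23825302  0.18290377]
 [-0.31890047 -0.66648142  0.67387314  0.94359269]
 [-0.01556309  0.7145819   0.69937865  1.02847837]
 [ 0.          0.          0.          1.        ]]
top 419.43982685007524 419.43982685007524 319.1253871690316 199.4827237452047 [-0.07024241  0.          0.          0.          0.        ] [[ 0.01765098  0.99582945 -0.08951062  0.38778638]
 [-0.99981054  0.01684486 -0.00975343  0.00969256]
 [-0.00820496  0.08966581  0.99593811  1.22974544]
 [ 0.          0.          0.          1.        ]]
```

View pics/side0.png

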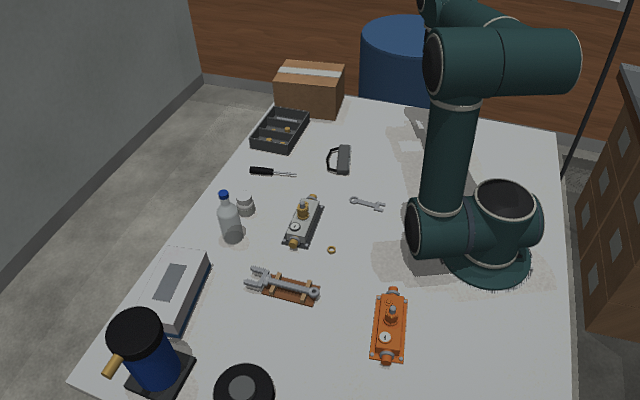

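View pics/top0.png

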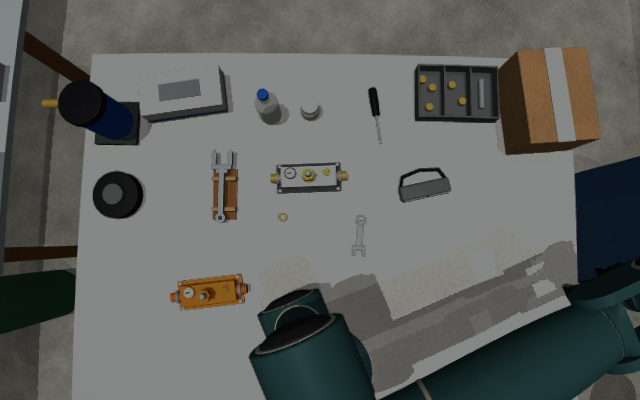

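The picture candidates: aluminium manifold at top px (308,177) / side (303,222), and an orange one at top (208,292). The aluminium one is meant, since the orange one is excluded by the task. Large wrench: top (224,185) on the wooden rest. The small one at (360,235) lies on the bare table. I'll enlarge both to confirm.

```bash
cat > h.py <<'E'
import numpy as np, cv2
from bench import *
def cam(n): return get_image(n)
def ray(d,uv):
    K=np.array([[d["fx"],0,d["cx"]],[0,d["fy"],d["cy"]],[0,0,1.]])
    p=cv2.undistortPoints(np.array([[uv]],float),K,np.array(d["D"],float))[0,0]
    P=np.array(d["pose"]); v=P[:3,:3]@np.array([p[0],-p[1],-1.]); return P[:3,3],v
def onz(d,uv,z):
    o,v=ray(d,uv); return o+v*(z-o[2])/v[2]
def proj(d,X):
    P=np.array(d["pose"]); c=P[:3,:3].T@(np.array(X,float)-P[:3,3]); 
    K=np.array([[d["fx"],0,d["cx"]],[0,d["fy"],d["cy"]],[0,0,1.]])
    r,_=cv2.projectPoints(np.array([[c[0],-c[1],-c[2]]]),np.zeros(3),np.zeros(3),K,np.array(d["D"],float)); return r[0,0]
def tri(d1,u1,d2,u2):
    o1,v1=ray(d1,u1);o2,v2=ray(d2,u2)
    s=np.linalg.lstsq(np.c_[v1,-v2],o2-o1,rcond=None)[0]
    a=o1+v1*s[0];b=o2+v2*s[1]; return (a+b)/2,np.linalg.norm(a-b)
def crop(d,x0,y0,x1,y1,k,fn):
    im=d["image"][y0:y1,x0:x1,::-1]; cv2.imwrite(fn,cv2.resize(im,None,fx=k,fy=k,interpolation=cv2.INTER_CUBIC))
E
python3 - <<'E'
from h import *
t=cam("top");s=cam("side")
crop(t,200,140,360,240,5,"pics/t1.png")
crop(s,235,185,345,315,4.6,"pics/s1.png") if 0 else crop(s,235,185,345,310,4,"pics/s1.png")
E
```

```text
(no output)
```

View pics/t1.png

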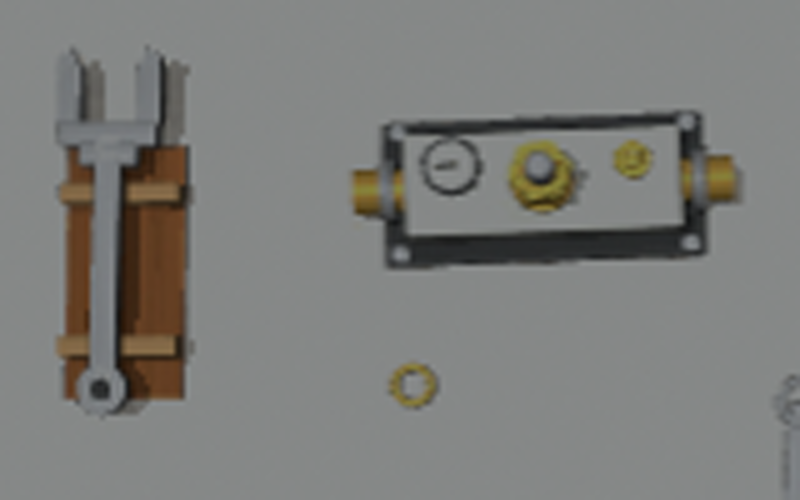

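View pics/s1.png

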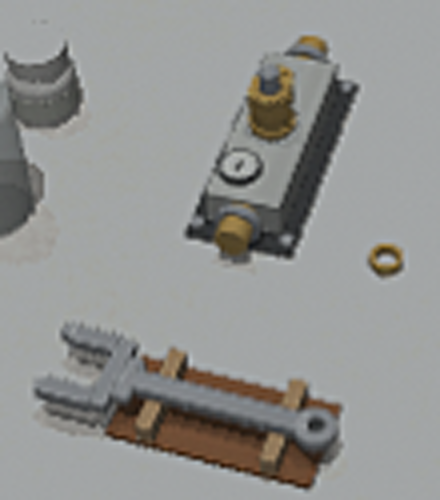

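```bash
python3 - <<'E'
from h import *
t=cam("top");s=cam("side")
T=lambda x,y:((x+.5)/5-.5+200,(y+.5)/5-.5+140)
S=lambda x,y:((x+.5)/4-.5+235,(y+.5)/4-.5+185)
for n,p,z in [("c1",(408,133),.04),("c2",(685,123),.04),("c3",(685,225),.04),("c4",(405,235),.04),("stub",(541,165),.1),("gauge",(450,165),.045),("plug",(633,159),.045),
 ("f1",(385,127),.006),("f2",(705,112),.006),("f3",(707,252),.006),("f4",(387,267),.006),("pl",(352,192),.022),("pr",(740,180),.022),
 ("tail",(100,390),.036),("tipL",(70,50),.036),("tipR",(150,50),.036),("hL",(97,160),.036),("hR",(121,160),.036),("hl2",(91,355),.036),("hr2",(116,355),.036),("yokeL",(57,125),.036),("yokeR",(156,125),.036),
 ("slat1L",(58,192),.024),("slat1R",(183,192),.024),("slat2L",(58,345),.024),("slat2R",(180,345),.024),("b3",(185,400),.006),("b2",(187,147),.006),("b4",(65,398),.006)]:
    print(n,onz(t,T(*p),z).round(4))
print("stub tri",tri(t,T(541,165),s,S(269,73)))
print("tail tri",tri(t,T(100,390),s,S(317,426)))
E
```

```text
c1 [0.5889 0.132  0.04  ]
c2 [ 0.5972 -0.027   0.04  ]
c3 [ 0.5382 -0.0278  0.04  ]
c4 [0.5298 0.1322 0.04  ]
stub [0.5623 0.0529 0.1   ]
gauge [0.5699 0.107  0.045 ]
plug [0.5751 0.0025 0.045 ]
f1 [0.598  0.1492 0.006 ]
f2 [ 0.61   -0.0398  0.006 ]
f3 [ 0.5268 -0.042   0.006 ]
f4 [0.5148 0.1458 0.006 ]
pl [0.5567 0.1656 0.022 ]
pr [ 0.5674 -0.06    0.022 ]
tail [0.4382 0.3055 0.036 ]
tipL [0.6356 0.3311 0.036 ]
tipR [0.6362 0.2841 0.036 ]
hL [0.5712 0.3125 0.036 ]
hR [0.5714 0.2984 0.036 ]
hl2 [0.4581 0.3114 0.036 ]
hr2 [0.4584 0.297  0.036 ]
yokeL [0.5913 0.3368 0.036 ]
yokeR [0.5921 0.2788 0.036 ]
slat1L [0.5538 0.3378 0.024 ]
slat1R [0.5549 0.2642 0.024 ]
slat2L [0.4643 0.334  0.024 ]
slat2R [0.4656 0.2627 0.024 ]
b3 [0.4345 0.2624 0.006 ]
b2 [0.5843 0.2666 0.006 ]
b4 [0.4343 0.3335 0.006 ]
stub tri (array([0.56335913, 0.05314618, 0.09123333]), np.float64(0.0005036030800231826))
tail tri (array([0.43787439, 0.30636709, 0.03186021]), np.float64(0.0009599115364355883))
```

```bash
python3 - <<'E'
from h import *
t=cam("top");s=cam("side")
crop(t,292,162,324,192,18,"pics/t2.png")
crop(s,288,192,320,224,18,"pics/s2.png")
E
```

```text
(no output)
```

View pics/t2.png

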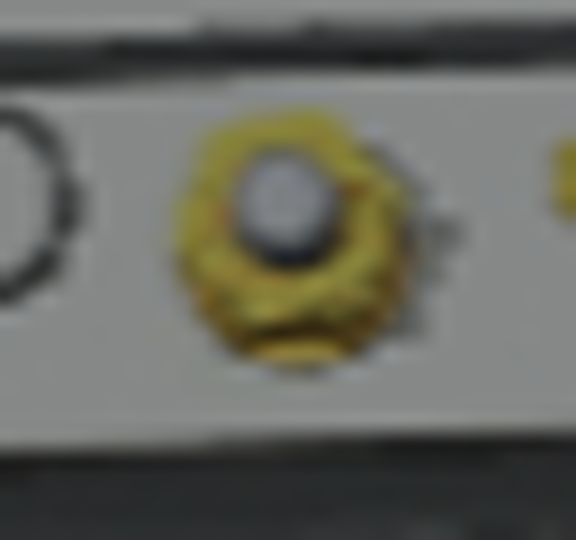

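View pics/s2.png

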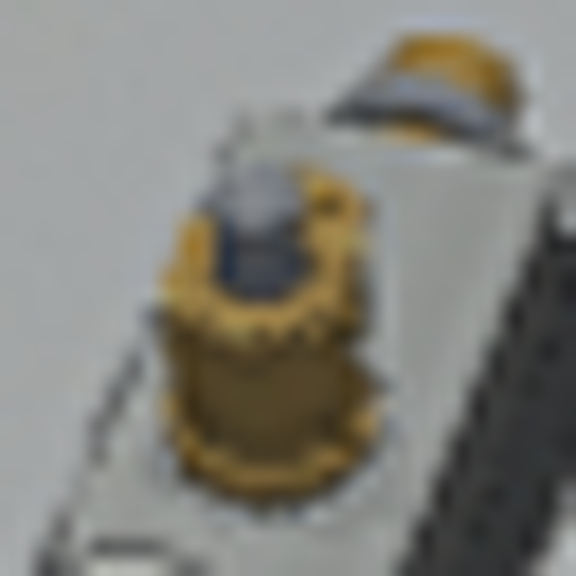

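Both crops confirm it: an aluminium block with a brass hex nut and steel stub, axis at about (0.563, 0.0525), top px (308,174), and the steel wrench on the wooden rest. A nut flat faces roughly world +x, with its edge along the top of the hexagon in the crop. Next I'll plan the approach over the nut.

```bash
cat > plan.py <<'E'
import numpy as np
from h import *
from scipy.spatial.transform import Rotation as R
def st():
    o=observe(); r=R.from_rotvec(o["tcp_rot"]); M=r.as_matrix()
    print("t %.2f p %s yaw_y %.4f tilt %.4f F %s M %s w %.4f q %s"%(o["t"],o["position"].round(4),np.arctan2(M[1,1],M[0,1]),np.arccos(-M[2,2]),o["wrist_force"].round(1),o["moment"].round(2),o["width"],o["joints"].round(2)))
    return o,M
def tgtR(yaw_y):  # tool z down, tool y at yaw_y
    y=np.array([np.cos(yaw_y),np.sin(yaw_y),0]);z=np.array([0,0,-1.]);return np.c_[np.cross(y,z),y,z]
def plan(p,yaw_y,n,claw=1,o=None):
    if o is None:o,_=st()
    r=R.from_rotvec(o["tcp_rot"]);g=R.from_matrix(tgtR(yaw_y)); d=(r.inv()*g).as_rotvec(); dp=(np.array(p)-o["position"])
    print("n needed",np.linalg.norm(dp)/.05,np.degrees(np.linalg.norm(d))/8.59)
    for k in range(n):
        t=(r*R.from_rotvec(d*k/n)).inv().apply(dp/n)*1000
        w=d/n
        print('{"claw":%g,"tx":%.1f,"ty":%.1f,"tz":%.1f,"wx":%.3f,"wy":%.3f,"wz":%.3f},'%(claw,*t,*w))
E
python3 - <<'E'
from plan import *
plan([.563,.0525,.15],.03,16,.4)
E
```

```text
t 0.40 p [ 0.2953 -0.607   0.2392] yaw_y -1.1180 tilt 0.0002 F [-0.7  0.6 -1.1] M [-0.04 -0.02  0.05] w 0.0857 q [-1.16  0.12  1.44  0.    1.58 -0.04]
n needed 14.345873734749361 7.657041938755773
{"claw":0.4,"tx":33.1,"ty":-29.7,"tz":5.6,"wx":-0.000,"wy":-0.000,"wz":-0.072},
{"claw":0.4,"tx":35.1,"ty":-27.3,"tz":5.6,"wx":-0.000,"wy":-0.000,"wz":-0.072},
{"claw":0.4,"tx":37.0,"ty":-24.7,"tz":5.6,"wx":-0.000,"wy":-0.000,"wz":-0.072},
{"claw":0.4,"tx":38.7,"ty":-22.0,"tz":5.6,"wx":-0.000,"wy":-0.000,"wz":-0.072},
{"claw":0.4,"tx":40.1,"ty":-19.2,"tz":5.6,"wx":-0.000,"wy":-0.000,"wz":-0.072},
{"claw":0.4,"tx":41.4,"ty":-16.2,"tz":5.6,"wx":-0.000,"wy":-0.000,"wz":-0.072},
{"claw":0.4,"tx":42.5,"ty":-13.2,"tz":5.6,"wx":-0.000,"wy":-0.000,"wz":-0.072},
{"claw":0.4,"tx":43.3,"ty":-10.1,"tz":5.6,"wx":-0.000,"wy":-0.000,"wz":-0.072},
{"claw":0.4,"tx":43.9,"ty":-7.0,"tz":5.6,"wx":-0.000,"wy":-0.000,"wz":-0.072},
{"claw":0.4,"tx":44.3,"ty":-3.8,"tz":5.6,"wx":-0.000,"wy":-0.000,"wz":-0.072},
{"claw":0.4,"tx":44.5,"ty":-0.7,"tz":5.6,"wx":-0.000,"wy":-0.000,"wz":-0.072},
{"claw":0.4,"tx":44.4,"ty":2.5,"tz":5.6,"wx":-0.000,"wy":-0.000,"wz":-0.072},
{"claw":0.4,"tx":44.1,"ty":5.7,"tz":5.6,"wx":-0.000,"wy":-0.000,"wz":-0.072},
{"claw":0.4,"tx":43.6,"ty":8.9,"tz":5.6,"wx":-0.000,"wy":-0.000,"wz":-0.072},
{"claw":0.4,"tx":42.8,"ty":12.0,"tz":5.6,"wx":-0.000,"wy":-0.000,"wz":-0.072},
{"claw":0.4,"tx":41.9,"ty":15.0,"tz":5.6,"wx":-0.000,"wy":-0.000,"wz":-0.072},
```

>>> play_rows:
  rows:
    - {"claw": 0.4,"tx": 33,"ty": -30,"tz": 5,"wz": -0.072}
    - {"claw": 0.4,"tx": 35,"ty": -27,"tz": 5,"wz": -0.072}
    - {"claw": 0.4,"tx": 37,"ty": -25,"tz": 5,"wz": -0.072}
    - {"claw": 0.4,"tx": 39,"ty": -22,"tz": 5,"wz": -0.072}
    - {"claw": 0.4,"tx": 40,"ty": -19,"tz": 5,"wz": -0.072}
    - {"claw": 0.4,"tx": 41,"ty": -16,"tz": 5,"wz": -0.072}
    - {"claw": 0.4,"tx": 42,"ty": -13,"tz": 5,"wz": -0.072}
    - {"claw": 0.4,"tx": 43,"ty": -10,"tz": 5,"wz": -0.072}
    - {"claw": 0.4,"tx": 44,"ty": -7,"tz": 5,"wz": -0.072}
    - {"claw": 0.4,"tx": 44,"ty": -4,"tz": 5,"wz": -0.072}
    - {"claw": 0.4,"tx": 44,"ty": -1,"tz": 5,"wz": -0.072}
    - {"claw": 0.4,"tx": 44,"ty": 2,"tz": 5,"wz": -0.072}
    - {"claw": 0.4,"tx": 44,"ty": 6,"tz": 5,"wz": -0.072}
    - {"claw": 0.4,"tx": 43,"ty": 9,"tz": 5,"wz": -0.072}
    - {"claw": 0.4,"tx": 43,"ty": 12,"tz": 5,"wz": -0.072}
    - {"claw": 0.4,"tx": 42,"ty": 15,"tz": 5,"wz": -0.072}

```text
schema error: expected keys claw, tx, ty, tz, wx, wy, wz
```

```bash
python3 - <<'E'
from plan import *
plan([.563,.0525,.12],.03,3,.4)
E
```

```text
t 0.40 p [ 0.2953 -0.607   0.2392] yaw_y -1.1180 tilt 0.0002 F [-0.7  0.6 -1.1] M [-0.04 -0.02  0.05] w 0.0857 q [-1.16  0.12  1.44  0.    1.58 -0.04]
n needed 14.432776530194984 7.657041938755773
{"claw":0.4,"tx":176.4,"ty":-158.6,"tz":39.8,"wx":-0.000,"wy":-0.000,"wz":-0.383},
{"claw":0.4,"tx":222.9,"ty":-81.3,"tz":39.8,"wx":-0.000,"wy":-0.000,"wz":-0.383},
{"claw":0.4,"tx":237.1,"ty":7.8,"tz":39.7,"wx":-0.000,"wy":-0.000,"wz":-0.383},
```

All keys are required in every row.

>>> play_rows:
  rows:
    - {"claw": 0.4,"tx": 33,"ty": -30,"tz": 5,"wx": 0,"wy": 0,"wz": -0.072}
    - {"claw": 0.4,"tx": 35,"ty": -27,"tz": 5,"wx": 0,"wy": 0,"wz": -0.072}
    - {"claw": 0.4,"tx": 37,"ty": -25,"tz": 5,"wx": 0,"wy": 0,"wz": -0.072}
    - {"claw": 0.4,"tx": 39,"ty": -22,"tz": 5,"wx": 0,"wy": 0,"wz": -0.072}
    - {"claw": 0.4,"tx": 40,"ty": -19,"tz": 5,"wx": 0,"wy": 0,"wz": -0.072}
    - {"claw": 0.4,"tx": 41,"ty": -16,"tz": 5,"wx": 0,"wy": 0,"wz": -0.072}
    - {"claw": 0.4,"tx": 42,"ty": -13,"tz": 5,"wx": 0,"wy": 0,"wz": -0.072}
    - {"claw": 0.4,"tx": 43,"ty": -10,"tz": 5,"wx": 0,"wy": 0,"wz": -0.072}
    - {"claw": 0.4,"tx": 44,"ty": -7,"tz": 5,"wx": 0,"wy": 0,"wz": -0.072}
    - {"claw": 0.4,"tx": 44,"ty": -4,"tz": 5,"wx": 0,"wy": 0,"wz": -0.072}
    - {"claw": 0.4,"tx": 44,"ty": -1,"tz": 5,"wx": 0,"wy": 0,"wz": -0.072}
    - {"claw": 0.4,"tx": 44,"ty": 2,"tz": 5,"wx": 0,"wy": 0,"wz": -0.072}
    - {"claw": 0.4,"tx": 44,"ty": 6,"tz": 5,"wx": 0,"wy": 0,"wz": -0.072}
    - {"claw": 0.4,"tx": 43,"ty": 9,"tz": 5,"wx": 0,"wy": 0,"wz": -0.072}
    - {"claw": 0.4,"tx": 43,"ty": 12,"tz": 5,"wx": 0,"wy": 0,"wz": -0.072}
    - {"claw": 0.4,"tx": 42,"ty": 15,"tz": 5,"wx": 0,"wy": 0,"wz": -0.072}

```text
t: 2.0
position: [0.5539, 0.0773, 0.1578]
tcp_rot: [2.135, 2.296, 0.005]
wrist_force: [0.0, -1.0, -0.3]
width: 0.0596
```

```bash
python3 - <<'E'
from plan import *
plan([.563,.0525,.12],.03,2,.4)
E
```

```text
t 2.00 p [0.5539 0.0773 0.1578] yaw_y 0.0726 tilt 0.0072 F [ 0.  -1.  -0.3] M [-0.02 -0.05 -0.01] w 0.0596 q [ 0.09 -0.11  1.8  -0.    1.44  0.02]
n needed 0.9219549946788115 0.2879136980764702
{"claw":0.4,"tx":-12.7,"ty":3.5,"tz":18.9,"wx":0.003,"wy":0.001,"wz":0.021},
{"claw":0.4,"tx":-12.6,"ty":3.8,"tz":18.9,"wx":0.003,"wy":0.001,"wz":0.021},
```

>>> play_rows:
  rows:
    - {"claw": 0.4,"tx": -13,"ty": 4,"tz": 15,"wx": 0.003,"wy": 0.001,"wz": 0.02}
    - {"claw": 0.4,"tx": -12,"ty": 4,"tz": 15,"wx": 0.003,"wy": 0.001,"wz": 0.02}
    - {"claw": 0.4,"tx": 0,"ty": 0,"tz": 0,"wx": 0,"wy": 0,"wz": 0}

```text
t: 2.3
position: [0.5647, 0.0575, 0.1256]
tcp_rot: [-2.176, -2.265, -0.0]
wrist_force: [0.7, 0.2, 0.4]
width: 0.0601
```

```bash
python3 - <<'E'
from plan import *
plan([.563,.0525,.064],.03,2,.4)
t=cam("top");s=cam("side")
crop(t,260,130,360,210,7,"pics/t3.png");crop(s,250,130,350,250,5,"pics/s3.png")
E
```

```text
t 2.30 p [0.5647 0.0575 0.1256] yaw_y 0.0402 tilt 0.0006 F [0.7 0.2 0.4] M [ 0.03  0.03 -0.04] w 0.0601 q [ 0.06 -0.06  1.81  0.    1.39  0.02]
n needed 1.2362663543134316 0.06799485910289821
{"claw":0.4,"tx":-2.5,"ty":-0.9,"tz":30.8,"wx":-0.000,"wy":-0.000,"wz":0.005},
{"claw":0.4,"tx":-2.5,"ty":-0.9,"tz":30.8,"wx":-0.000,"wy":-0.000,"wz":0.005},
```

View pics/s3.png

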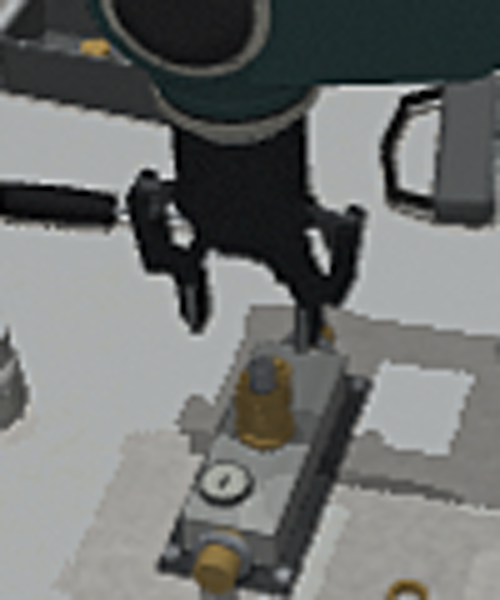

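The fingers, at crop (195,320) and (310,340), straddle the nut axis at (263,370). Descending.

>>> play_rows:
  rows:
    - {"claw": 0.4,"tx": -5,"ty": -2,"tz": 20,"wx": 0,"wy": 0,"wz": 0.01}
    - {"claw": 0.4,"tx": 0,"ty": 0,"tz": 25,"wx": 0,"wy": 0,"wz": 0}
    - {"claw": 0.4,"tx": 0,"ty": 0,"tz": 15,"wx": 0,"wy": 0,"wz": 0}
    - {"claw": 0.4,"tx": 0,"ty": 0,"tz": 0,"wx": 0,"wy": 0,"wz": 0}

```text
t: 2.8
position: [0.5643, 0.0499, 0.0702]
tcp_rot: [2.19, 2.245, 0.01]
wrist_force: [-0.3, 0.0, -0.1]
width: 0.06
```

```bash
python3 - <<'E'
from plan import *
plan([.563,.0525,.064],.03,1,.4)
t=cam("top");s=cam("side")
crop(t,260,130,360,210,7,"pics/t4.png");crop(s,270,170,340,250,7,"pics/s4.png")
E
```

```text
t 2.80 p [0.5643 0.0499 0.0702] yaw_y 0.0248 tilt 0.0080 F [-0.3  0.  -0.1] M [-0.02  0.02 -0.03] w 0.0600 q [ 0.04 -0.03  1.87  0.    1.29  0.02]
n needed 0.13713323380860448 0.06369787798823795
{"claw":0.4,"tx":2.7,"ty":-1.3,"tz":6.2,"wx":0.008,"wy":-0.001,"wz":-0.005},
```

View pics/s4.png

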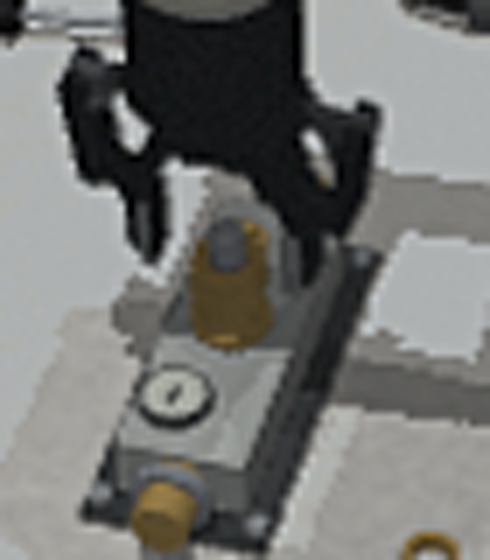

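>>> play_rows:
  rows:
    - {"claw": 0.4,"tx": 2.5,"ty": -1,"tz": 6,"wx": 0.008,"wy": 0,"wz": 0}
    - {"claw": 0.4,"tx": 0,"ty": 0,"tz": 0,"wx": 0,"wy": 0,"wz": 0}
    - {"claw": -0.2,"tx": 0,"ty": 0,"tz": 0,"wx": 0,"wy": 0,"wz": 0}

```text
t: 3.2
position: [0.5654, 0.0529, 0.0687]
tcp_rot: [2.191, 2.247, 0.007]
wrist_force: [-0.1, 0.4, 0.3]
width: 0.0463
```

```bash
python3 - <<'E'
from plan import *
st()
E
```

```text
t 3.20 p [0.5654 0.0529 0.0687] yaw_y 0.0252 tilt 0.0055 F [-0.1  0.4  0.3] M [-0.   -0.    0.01] w 0.0463 q [ 0.05 -0.02  1.87  0.    1.29  0.02]
```

>>> play_rows:
  rows:
    - {"claw": -0.2,"tx": 0,"ty": -2,"tz": 6,"wx": 0.005,"wy": 0,"wz": 0}
    - {"claw": -0.2,"tx": 0,"ty": 0,"tz": 2,"wx": 0,"wy": 0,"wz": 0}
    - {"claw": -0.2,"tx": 0,"ty": 0,"tz": 0,"wx": 0,"wy": 0,"wz": 0}

```text
t: 3.5
position: [0.5624, 0.0533, 0.0612]
tcp_rot: [-2.191, -2.248, 0.001]
wrist_force: [-0.6, -0.5, -0.2]
width: 0.0341
```

```bash
python3 - <<'E'
from plan import *
st()
E
```

```text
t 3.50 p [0.5624 0.0533 0.0612] yaw_y 0.0257 tilt 0.0029 F [-0.6 -0.5 -0.2] M [-0.04  0.07  0.01] w 0.0341 q [ 0.05 -0.01  1.87  0.    1.28  0.02]
```

>>> play_rows:
  rows:
    - {"claw": -0.6,"tx": 0,"ty": 0,"tz": 0,"wx": 0,"wy": 0,"wz": 0}
    - {"claw": -0.6,"tx": 0,"ty": 0,"tz": 0,"wx": 0,"wy": 0,"wz": 0}

```text
t: 3.7
position: [0.5618, 0.0533, 0.0617]
tcp_rot: [-2.19, -2.247, 0.003]
wrist_force: [-1.0, -1.3, -1.1]
width: 0.0313
```

```bash
python3 - <<'E'
from plan import *
for i in range(3): o,_=st(); print(o["tau"][5])
E
```

```text
t 3.70 p [0.5618 0.0533 0.0617] yaw_y 0.0259 tilt 0.0042 F [-1.  -1.3 -1.1] M [-0.07  0.24  0.  ] w 0.0313 q [ 0.05 -0.02  1.87  0.    1.29  0.02]
-0.006947873480385169
t 3.70 p [0.5618 0.0533 0.0617] yaw_y 0.0259 tilt 0.0042 F [-1.  -1.3 -1.1] M [-0.07  0.24  0.  ] w 0.0313 q [ 0.05 -0.02  1.87  0.    1.29  0.02]
-0.006947873480385169
t 3.70 p [0.5618 0.0533 0.0617] yaw_y 0.0259 tilt 0.0042 F [-1.  -1.3 -1.1] M [-0.07  0.24  0.  ] w 0.0313 q [ 0.05 -0.02  1.87  0.    1.29  0.02]
-0.006947873480385169
```

>>> play_rows:
  rows:
    - {"claw": -0.6,"tx": 0,"ty": 0,"tz": 0,"wx": 0,"wy": 0,"wz": 0.08}
    - {"claw": -0.6,"tx": 0,"ty": 0,"tz": 0,"wx": 0,"wy": 0,"wz": 0.1}
    - {"claw": -0.6,"tx": 0,"ty": 0,"tz": 0,"wx": 0,"wy": 0,"wz": 0.1}
    - {"claw": -0.6,"tx": 0,"ty": 0,"tz": 0,"wx": 0,"wy": 0,"wz": 0.06}

```text
t: 4.1
position: [0.5611, 0.0534, 0.0616]
tcp_rot: [-2.548, -1.83, 0.006]
wrist_force: [-3.8, 1.0, 0.0]
width: 0.0312
```

```bash
python3 - <<'E'
from plan import *
for i in range(1): o,_=st(); print(o["tau"][5])
E
```

```text
t 4.10 p [0.5611 0.0534 0.0616] yaw_y -0.3253 tilt 0.0059 F [-3.8  1.   0. ] M [0.03 0.47 0.08] w 0.0312 q [ 0.05 -0.02  1.87  0.    1.29  0.37]
-0.7705850712954998
```

>>> play_rows:
  rows:
    - {"claw": -0.6,"tx": 0,"ty": 0,"tz": 0,"wx": 0,"wy": 0,"wz": 0.06}
    - {"claw": -0.6,"tx": 0,"ty": 0,"tz": 0,"wx": 0,"wy": 0,"wz": 0.06}
    - {"claw": -0.6,"tx": 0,"ty": 0,"tz": 0,"wx": 0,"wy": 0,"wz": 0.04}

```text
t: 4.4
position: [0.5608, 0.0535, 0.0616]
tcp_rot: [-2.692, -1.61, 0.008]
wrist_force: [-2.9, 0.3, 0.0]
width: 0.0311
```

```bash
python3 - <<'E'
from plan import *
for i in range(1): o,_=st(); print(o["tau"][5])
E
```

```text
t 4.40 p [0.5608 0.0535 0.0616] yaw_y -0.4929 tilt 0.0069 F [-2.9  0.3  0. ] M [-0.    0.33  0.1 ] w 0.0311 q [ 0.05 -0.02  1.87  0.    1.29  0.54]
-0.6034162826836109
```

>>> play_rows:
  rows:
    - {"claw": -0.6,"tx": 0,"ty": 0,"tz": 0,"wx": 0,"wy": 0,"wz": 0.04}
    - {"claw": -0.6,"tx": 0,"ty": 0,"tz": 0,"wx": 0,"wy": 0,"wz": 0.04}

```text
t: 4.6
position: [0.5606, 0.0536, 0.0616]
tcp_rot: [-2.757, -1.496, 0.009]
wrist_force: [-3.0, 0.5, 0.2]
width: 0.0309
```

```bash
python3 - <<'E'
from plan import *
st()
E
```

```text
t 4.60 p [0.5606 0.0536 0.0616] yaw_y -0.5762 tilt 0.0073 F [-3.   0.5  0.2] M [0.04 0.37 0.06] w 0.0309 q [ 0.05 -0.02  1.87  0.    1.29  0.62]
```

>>> play_rows:
  rows:
    - {"claw": -0.6,"tx": 0,"ty": 0,"tz": 0,"wx": 0,"wy": 0,"wz": 0.04}
    - {"claw": -0.6,"tx": 0,"ty": 0,"tz": 0,"wx": 0,"wy": 0,"wz": 0.03}

```text
t: 4.8
position: [0.5605, 0.0537, 0.0616]
tcp_rot: [-2.81, -1.394, 0.009]
wrist_force: [-2.8, -0.4, 1.1]
width: 0.0311
```

```bash
python3 - <<'E'
from plan import *
st()
E
```

```text
t 4.80 p [0.5605 0.0537 0.0616] yaw_y -0.6494 tilt 0.0077 F [-2.8 -0.4  1.1] M [0.04 0.32 0.06] w 0.0311 q [ 0.05 -0.02  1.87  0.    1.29  0.7 ]
```

>>> play_rows:
  rows:
    - {"claw": -0.6,"tx": 0,"ty": 0,"tz": 0,"wx": 0,"wy": 0,"wz": 0.03}
    - {"claw": -0.6,"tx": 0,"ty": 0,"tz": 0,"wx": 0,"wy": 0,"wz": 0.03}

```text
t: 5.0
position: [0.5604, 0.0538, 0.0617]
tcp_rot: [-2.852, -1.306, 0.01]
wrist_force: [-1.8, 0.5, 0.9]
width: 0.0313
```

```bash
python3 - <<'E'
from plan import *
st()
E
```

```text
t 5.00 p [0.5604 0.0538 0.0617] yaw_y -0.7118 tilt 0.0079 F [-1.8  0.5  0.9] M [0.06 0.31 0.09] w 0.0313 q [ 0.05 -0.02  1.87  0.    1.29  0.76]
```

>>> play_rows:
  rows:
    - {"claw": -0.6,"tx": 0,"ty": 0,"tz": 0,"wx": 0,"wy": 0,"wz": 0.03}
    - {"claw": -0.6,"tx": 0,"ty": 0,"tz": 0,"wx": 0,"wy": 0,"wz": 0.03}

```text
t: 5.2
position: [0.5603, 0.0539, 0.0617]
tcp_rot: [-2.891, -1.217, 0.011]
wrist_force: [-2.2, 1.1, -0.2]
width: 0.0311
```

```bash
python3 - <<'E'
from plan import *
st()
E
```

```text
t 5.20 p [0.5603 0.0539 0.0617] yaw_y -0.7739 tilt 0.0082 F [-2.2  1.1 -0.2] M [0.07 0.3  0.33] w 0.0311 q [ 0.05 -0.02  1.87  0.    1.29  0.82]
```

The torque has risen from 0.09 to 0.33, so snugging began within the last 0.06 rad. I'll go 0.05 rad further.

>>> play_rows:
  rows:
    - {"claw": -0.6,"tx": 0,"ty": 0,"tz": 0,"wx": 0,"wy": 0,"wz": 0.025}
    - {"claw": -0.6,"tx": 0,"ty": 0,"tz": 0,"wx": 0,"wy": 0,"wz": 0.025}

```text
t: 5.4
position: [0.5602, 0.0539, 0.0616]
tcp_rot: [-2.922, -1.141, 0.011]
wrist_force: [-2.4, 0.2, -0.0]
width: 0.0313
```

```bash
python3 - <<'E'
from plan import *
st()
E
```

```text
t 5.40 p [0.5602 0.0539 0.0616] yaw_y -0.8264 tilt 0.0085 F [-2.4  0.2 -0. ] M [0.03 0.35 0.25] w 0.0313 q [ 0.05 -0.02  1.87  0.    1.29  0.88]
```

>>> play_rows:
  rows:
    - {"claw": -0.6,"tx": 0,"ty": 0,"tz": 0,"wx": 0,"wy": 0,"wz": 0.02}
    - {"claw": -0.6,"tx": 0,"ty": 0,"tz": 0,"wx": 0,"wy": 0,"wz": 0}
    - {"claw": -0.6,"tx": 0,"ty": 0,"tz": 0,"wx": 0,"wy": 0,"wz": 0}

```text
t: 5.7
position: [0.5602, 0.054, 0.0617]
tcp_rot: [-2.935, -1.108, 0.011]
wrist_force: [-2.9, 0.0, 0.4]
width: 0.0313
```

```bash
python3 - <<'E'
from plan import *
st()
E
```

```text
t 5.70 p [0.5602 0.054  0.0617] yaw_y -0.8486 tilt 0.0085 F [-2.9  0.   0.4] M [0.04 0.33 0.16] w 0.0313 q [ 0.05 -0.02  1.87  0.    1.29  0.9 ]
```

Step 1 should now be met. I'll release, rise, and go to the wrench with tool x along its handle and yaw_y about -1.55.

>>> play_rows:
  rows:
    - {"claw": 0.3,"tx": 0,"ty": 0,"tz": 0,"wx": 0,"wy": 0,"wz": 0}
    - {"claw": 0.3,"tx": 0,"ty": 0,"tz": 0,"wx": 0,"wy": 0,"wz": 0}
    - {"claw": 0.3,"tx": 0,"ty": 0,"tz": 0,"wx": 0,"wy": 0,"wz": 0}
    - {"claw": 0.3,"tx": 0,"ty": 0,"tz": -25,"wx": 0,"wy": 0,"wz": 0}
    - {"claw": 0.3,"tx": 0,"ty": 0,"tz": -40,"wx": 0,"wy": 0,"wz": 0}
    - {"claw": 0.3,"tx": 0,"ty": 0,"tz": -25,"wx": 0,"wy": 0,"wz": 0}

```text
t: 6.3
position: [0.5598, 0.0536, 0.1506]
tcp_rot: [-2.933, -1.108, 0.018]
wrist_force: [-1.2, 0.6, 0.0]
width: 0.0555
```

```bash
python3 - <<'E'
from plan import *
plan([.511,.306,.1],-1.55,8,.3)
E
```

```text
t 6.30 p [0.5598 0.0536 0.1506] yaw_y -0.8482 tilt 0.0132 F [-1.2  0.6  0. ] M [-0.01 -0.03 -0.02] w 0.0555 q [ 0.05 -0.08  1.79  0.    1.45  0.9 ]
n needed 5.24113504639189 4.681908878149827
{"claw":0.3,"tx":16.3,"ty":-27.6,"tz":6.5,"wx":-0.001,"wy":0.001,"wz":0.088},
{"claw":0.3,"tx":13.9,"ty":-29.0,"tz":6.5,"wx":-0.001,"wy":0.001,"wz":0.088},
{"claw":0.3,"tx":11.3,"ty":-30.1,"tz":6.4,"wx":-0.001,"wy":0.001,"wz":0.088},
{"claw":0.3,"tx":8.6,"ty":-31.0,"tz":6.4,"wx":-0.001,"wy":0.001,"wz":0.088},
{"claw":0.3,"tx":5.8,"ty":-31.6,"tz":6.4,"wx":-0.001,"wy":0.001,"wz":0.088},
{"claw":0.3,"tx":3.0,"ty":-32.0,"tz":6.4,"wx":-0.001,"wy":0.001,"wz":0.088},
{"claw":0.3,"tx":0.2,"ty":-32.1,"tz":6.4,"wx":-0.001,"wy":0.001,"wz":0.088},
{"claw":0.3,"tx":-2.6,"ty":-32.0,"tz":6.4,"wx":-0.001,"wy":0.001,"wz":0.088},
```

>>> play_rows:
  rows:
    - {"claw": 0.3,"tx": 16,"ty": -28,"tz": 0,"wx": 0,"wy": 0,"wz": 0.088}
    - {"claw": 0.3,"tx": 14,"ty": -29,"tz": 4,"wx": 0,"wy": 0,"wz": 0.088}
    - {"claw": 0.3,"tx": 11,"ty": -30,"tz": 6,"wx": 0,"wy": 0,"wz": 0.088}
    - {"claw": 0.3,"tx": 9,"ty": -31,"tz": 8,"wx": 0,"wy": 0,"wz": 0.088}
    - {"claw": 0.3,"tx": 6,"ty": -32,"tz": 8,"wx": 0,"wy": 0,"wz": 0.088}
    - {"claw": 0.3,"tx": 3,"ty": -32,"tz": 8,"wx": 0,"wy": 0,"wz": 0.088}
    - {"claw": 0.3,"tx": 0,"ty": -32,"tz": 8,"wx": 0,"wy": 0,"wz": 0.088}
    - {"claw": 0.3,"tx": -3,"ty": -20,"tz": 8,"wx": 0,"wy": 0,"wz": 0.08}
    - {"claw": 0.3,"tx": 0,"ty": 0,"tz": 0,"wx": 0,"wy": 0,"wz": 0}

```text
t: 7.2
position: [0.5155, 0.3039, 0.1068]
tcp_rot: [-3.138, 0.006, 0.001]
wrist_force: [0.4, -0.5, 0.4]
width: 0.0559
```

```bash
python3 - <<'E'
from plan import *
plan([.511,.306,.06],-1.55,2,.3)
t=cam("top");s=cam("side")
crop(t,190,120,330,230,5,"pics/t5.png");crop(s,240,180,350,320,4,"pics/s5.png")
E
```

```text
t 7.20 p [0.5155 0.3039 0.1068] yaw_y -1.5747 tilt 0.0036 F [ 0.4 -0.5  0.4] M [-0.   -0.02  0.09] w 0.0559 q [0.49 0.02 1.76 0.   1.36 2.06]
n needed 0.9418732953779905 0.16671789855191976
{"claw":0.3,"tx":-2.3,"ty":-0.9,"tz":23.4,"wx":-0.002,"wy":0.000,"wz":-0.012},
{"claw":0.3,"tx":-2.2,"ty":-1.0,"tz":23.4,"wx":-0.002,"wy":0.000,"wz":-0.012},
```

View pics/t5.png

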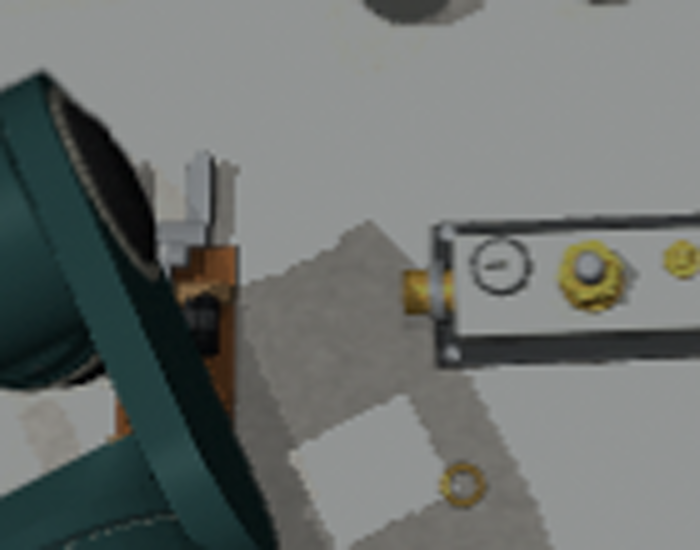

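View pics/s5.png

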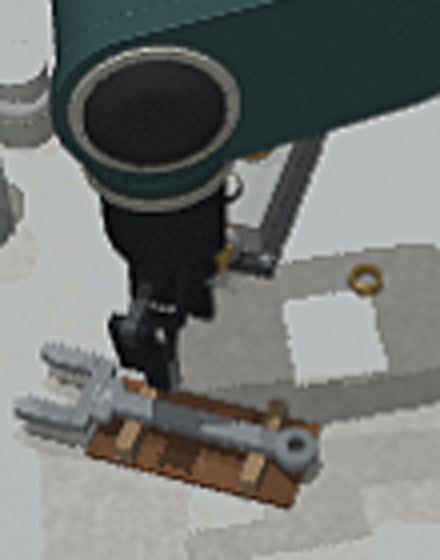

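The gripper hangs over the handle, between the two slats (side crop, near (150,360)). Descending.

>>> play_rows:
  rows:
    - {"claw": 0.3,"tx": -4,"ty": -2,"tz": 25,"wx": 0,"wy": 0,"wz": -0.015}
    - {"claw": 0.2,"tx": 0,"ty": 0,"tz": 25,"wx": 0,"wy": 0,"wz": 0}
    - {"claw": 0,"tx": 0,"ty": 0,"tz": 20,"wx": 0,"wy": 0,"wz": 0}
    - {"claw": 0,"tx": 0,"ty": 0,"tz": 5,"wx": 0,"wy": 0,"wz": 0}
    - {"claw": 0,"tx": 0,"ty": 0,"tz": 0,"wx": 0,"wy": 0,"wz": 0}

```text
t: 7.8
position: [0.516, 0.3005, 0.0349]
tcp_rot: [-3.136, -0.029, -0.01]
wrist_force: [0.1, 0.2, -0.1]
width: 0.0426
```

```bash
python3 - <<'E'
from plan import *
plan([.511,.306,.020],-1.55,1,.0)
E
```

```text
t 7.80 p [0.516  0.3005 0.0349] yaw_y -1.5524 tilt 0.0083 F [ 0.1  0.2 -0.1] M [0.03 0.03 0.03] w 0.0426 q [0.48 0.08 1.83 0.   1.23 2.04]
n needed 0.3333341347094944 0.057853702239877125
{"claw":0,"tx":-5.0,"ty":-5.5,"tz":14.9,"wx":-0.005,"wy":-0.006,"wz":-0.002},
```

>>> play_rows:
  rows:
    - {"claw": 0,"tx": -5,"ty": -5,"tz": 8,"wx": -0.005,"wy": -0.006,"wz": 0}
    - {"claw": 0,"tx": 0,"ty": 0,"tz": 7,"wx": 0,"wy": 0,"wz": 0}
    - {"claw": 0,"tx": 0,"ty": 0,"tz": 0,"wx": 0,"wy": 0,"wz": 0}

```text
t: 8.1
position: [0.5121, 0.3056, 0.0218]
tcp_rot: [-3.14, -0.029, -0.005]
wrist_force: [-0.1, 0.3, 0.5]
width: 0.0426
```

```bash
python3 - <<'E'
from plan import *
plan([.511,.306,.020],-1.55,1,.0)
E
```

```text
t 8.10 p [0.5121 0.3056 0.0218] yaw_y -1.5525 tilt 0.0034 F [-0.1  0.3  0.5] M [-0.04 -0.01 -0.  ] w 0.0426 q [ 0.5   0.09  1.84 -0.    1.21  2.05]
n needed 0.041853409130426844 0.028094880898615737
{"claw":0,"tx":-1.1,"ty":-0.4,"tz":1.8,"wx":-0.001,"wy":-0.003,"wz":-0.003},
```

Good. Closing.

>>> play_rows:
  rows:
    - {"claw": -0.8,"tx": 0,"ty": 0,"tz": 1,"wx": 0,"wy": -0.003,"wz": 0}
    - {"claw": -0.8,"tx": 0,"ty": 0,"tz": 0,"wx": 0,"wy": 0,"wz": 0}
    - {"claw": -0.8,"tx": 0,"ty": 0,"tz": 0,"wx": 0,"wy": 0,"wz": 0}
    - {"claw": -0.8,"tx": 0,"ty": 0,"tz": 0,"wx": 0,"wy": 0,"wz": 0}

```text
t: 8.5
position: [0.5123, 0.3059, 0.0215]
tcp_rot: [-3.14, -0.03, -0.001]
wrist_force: [0.3, 0.4, -1.2]
width: 0.0147
```

```bash
python3 - <<'E'
from plan import *
st()
E
```

```text
t 8.50 p [0.5123 0.3059 0.0215] yaw_y -1.5518 tilt 0.0019 F [ 0.3  0.4 -1.2] M [-0.04  0.02  0.01] w 0.0147 q [0.49 0.09 1.83 0.   1.21 2.05]
```

>>> play_rows:
  rows:
    - {"claw": -0.8,"tx": 0,"ty": 0,"tz": -10,"wx": 0,"wy": 0,"wz": 0}
    - {"claw": -0.8,"tx": 0,"ty": 0,"tz": -20,"wx": 0,"wy": 0,"wz": 0}
    - {"claw": -0.8,"tx": 0,"ty": 0,"tz": -30,"wx": 0,"wy": 0,"wz": 0}
    - {"claw": -0.8,"tx": 0,"ty": 0,"tz": -30,"wx": 0,"wy": 0,"wz": 0}
    - {"claw": -0.8,"tx": 0,"ty": 0,"tz": -20,"wx": 0,"wy": 0,"wz": 0}
    - {"claw": -0.8,"tx": 0,"ty": 0,"tz": 0,"wx": 0,"wy": 0,"wz": 0}

```text
t: 9.1
position: [0.5115, 0.3053, 0.1379]
tcp_rot: [-3.14, -0.03, 0.001]
wrist_force: [0.3, 0.1, -2.6]
width: 0.0148
```

```bash
python3 - <<'E'
from plan import *
plan([.4475,-.045,.14],-.849,12,-.8)
s=cam("side"); crop(s,190,150,350,270,5,"pics/s6.png")
E
```

```text
t 9.10 p [0.5115 0.3053 0.1379] yaw_y -1.5519 tilt 0.0013 F [ 0.3  0.1 -2.6] M [-0.01  0.01 -0.04] w 0.0148 q [ 0.49 -0.01  1.74  0.    1.41  2.05]
n needed 7.121855701152187 4.688185657247873
{"claw":-0.8,"tx":-5.9,"ty":29.1,"tz":-0.2,"wx":-0.000,"wy":0.000,"wz":-0.059},
{"claw":-0.8,"tx":-7.6,"ty":28.7,"tz":-0.2,"wx":-0.000,"wy":0.000,"wz":-0.059},
{"claw":-0.8,"tx":-9.2,"ty":28.2,"tz":-0.2,"wx":-0.000,"wy":0.000,"wz":-0.059},
{"claw":-0.8,"tx":-10.9,"ty":27.6,"tz":-0.2,"wx":-0.000,"wy":0.000,"wz":-0.059},
{"claw":-0.8,"tx":-12.5,"ty":26.9,"tz":-0.2,"wx":-0.000,"wy":0.000,"wz":-0.059},
{"claw":-0.8,"tx":-14.0,"ty":26.1,"tz":-0.2,"wx":-0.000,"wy":0.000,"wz":-0.059},
{"claw":-0.8,"tx":-15.5,"ty":25.3,"tz":-0.2,"wx":-0.000,"wy":0.000,"wz":-0.059},
{"claw":-0.8,"tx":-17.0,"ty":24.3,"tz":-0.2,"wx":-0.000,"wy":0.000,"wz":-0.059},
{"claw":-0.8,"tx":-18.4,"ty":23.3,"tz":-0.2,"wx":-0.000,"wy":0.000,"wz":-0.059},
{"claw":-0.8,"tx":-19.7,"ty":22.2,"tz":-0.2,"wx":-0.000,"wy":0.000,"wz":-0.059},
{"claw":-0.8,"tx":-21.0,"ty":21.0,"tz":-0.2,"wx":-0.000,"wy":0.000,"wz":-0.059},
{"claw":-0.8,"tx":-22.2,"ty":19.7,"tz":-0.2,"wx":-0.000,"wy":0.000,"wz":-0.059},
```

View pics/s6.png

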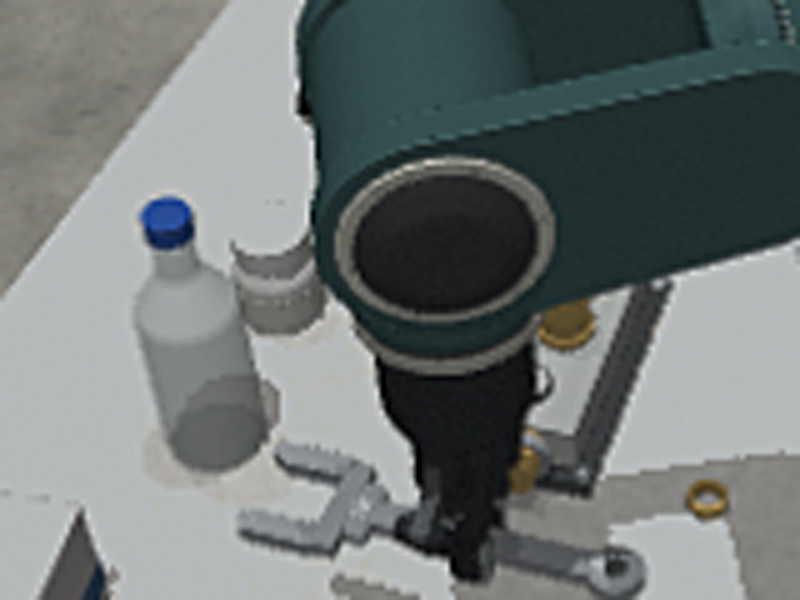

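>>> play_rows:
  rows:
    - {"claw": -0.8,"tx": -20,"ty": 5,"tz": 0,"wx": 0,"wy": 0,"wz": 0}
    - {"claw": -0.8,"tx": -25,"ty": 10,"tz": 0,"wx": 0,"wy": 0,"wz": 0}
    - {"claw": -0.8,"tx": -20,"ty": 20,"tz": 0,"wx": 0,"wy": 0,"wz": 0}

```text
t: 9.45
position: [0.4452, 0.2685, 0.132]
tcp_rot: [3.14, 0.03, -0.01]
wrist_force: [-0.1, 0.9, -1.2]
width: 0.0146
```

```bash
python3 - <<'E'
from plan import *
s=cam("side")
print(onz(s,(190+215/5,150+440/5),0))
plan([.4475,-.045,.14],-.849,12,-.8)
E
```

```text
[0.74977428 0.17841762 0.        ]
t 9.50 p [0.4431 0.266  0.1317] yaw_y -1.5518 tilt 0.0080 F [ 3.6  0.3 -1.8] M [ 0.04 -0.1  -0.  ] w 0.0143 q [ 0.49 -0.18  1.91  0.    1.42  2.04]
n needed 6.2228300955019344 4.68827778488237
{"claw":-0.8,"tx":-0.1,"ty":25.9,"tz":-0.6,"wx":0.000,"wy":0.001,"wz":-0.059},
{"claw":-0.8,"tx":-1.6,"ty":25.9,"tz":-0.6,"wx":0.000,"wy":0.001,"wz":-0.059},
{"claw":-0.8,"tx":-3.2,"ty":25.7,"tz":-0.6,"wx":0.000,"wy":0.001,"wz":-0.059},
{"claw":-0.8,"tx":-4.7,"ty":25.5,"tz":-0.6,"wx":0.000,"wy":0.001,"wz":-0.059},
{"claw":-0.8,"tx":-6.1,"ty":25.2,"tz":-0.6,"wx":0.000,"wy":0.001,"wz":-0.059},
{"claw":-0.8,"tx":-7.6,"ty":24.8,"tz":-0.6,"wx":0.000,"wy":0.001,"wz":-0.059},
{"claw":-0.8,"tx":-9.0,"ty":24.3,"tz":-0.6,"wx":0.000,"wy":0.001,"wz":-0.059},
{"claw":-0.8,"tx":-10.4,"ty":23.7,"tz":-0.6,"wx":0.000,"wy":0.001,"wz":-0.059},
{"claw":-0.8,"tx":-11.8,"ty":23.1,"tz":-0.7,"wx":0.000,"wy":0.001,"wz":-0.059},
{"claw":-0.8,"tx":-13.1,"ty":22.3,"tz":-0.7,"wx":0.000,"wy":0.001,"wz":-0.059},
{"claw":-0.8,"tx":-14.4,"ty":21.5,"tz":-0.7,"wx":0.000,"wy":0.001,"wz":-0.059},
{"claw":-0.8,"tx":-15.7,"ty":20.6,"tz":-0.7,"wx":0.000,"wy":0.001,"wz":-0.059},
```

>>> play_rows:
  rows:
    - {"claw": -0.8,"tx": 0,"ty": 26,"tz": -1,"wx": 0,"wy": 0.001,"wz": -0.059}
    - {"claw": -0.8,"tx": -2,"ty": 26,"tz": -1,"wx": 0,"wy": 0.001,"wz": -0.059}
    - {"claw": -0.8,"tx": -3,"ty": 26,"tz": -1,"wx": 0,"wy": 0.001,"wz": -0.059}
    - {"claw": -0.8,"tx": -5,"ty": 26,"tz": -1,"wx": 0,"wy": 0.001,"wz": -0.059}
    - {"claw": -0.8,"tx": -6,"ty": 25,"tz": -1,"wx": 0,"wy": 0.001,"wz": -0.059}
    - {"claw": -0.8,"tx": -8,"ty": 25,"tz": -1,"wx": 0,"wy": 0.001,"wz": -0.059}
    - {"claw": -0.8,"tx": -9,"ty": 24,"tz": -1,"wx": 0,"wy": 0.001,"wz": -0.059}
    - {"claw": -0.8,"tx": -10,"ty": 24,"tz": -1,"wx": 0,"wy": 0.001,"wz": -0.059}
    - {"claw": -0.8,"tx": -12,"ty": 23,"tz": -1,"wx": 0,"wy": 0.001,"wz": -0.059}
    - {"claw": -0.8,"tx": -13,"ty": 22,"tz": -1,"wx": 0,"wy": 0.001,"wz": -0.059}
    - {"claw": -0.8,"tx": -14,"ty": 20,"tz": -1,"wx": 0,"wy": 0.001,"wz": -0.059}
    - {"claw": -0.8,"tx": -8,"ty": 10,"tz": 0,"wx": 0,"wy": 0.001,"wz": -0.03}
    - {"claw": -0.8,"tx": 0,"ty": 0,"tz": 0,"wx": 0,"wy": 0,"wz": 0}

```text
t: 10.8
position: [0.4418, -0.044, 0.1257]
tcp_rot: [-2.932, -1.116, 0.026]
wrist_force: [1.1, 0.9, -2.9]
width: 0.0146
```

```bash
python3 - <<'E'
from plan import *
plan([.4475,-.045,.063],-.849,3,-.8)
t=cam("top"); s=cam("side"); crop(s,250,150,390,270,5,"pics/s7.png"); crop(t,250,130,370,230,6,"pics/t7.png")
E
```

```text
t 10.80 p [ 0.4418 -0.044   0.1257] yaw_y -0.8432 tilt 0.0170 F [ 1.1  0.9 -2.9] M [ 0.01  0.07 -0.04] w 0.0146 q [-0.15 -0.35  2.05 -0.    1.45  0.69]
n needed 1.2589019518594953 0.11966251007391639
{"claw":-0.8,"tx":1.5,"ty":1.7,"tz":20.9,"wx":-0.003,"wy":0.005,"wz":0.002},
{"claw":-0.8,"tx":1.4,"ty":1.6,"tz":20.9,"wx":-0.003,"wy":0.005,"wz":0.002},
{"claw":-0.8,"tx":1.3,"ty":1.6,"tz":20.9,"wx":-0.003,"wy":0.005,"wz":0.002},
```

View pics/s7.png

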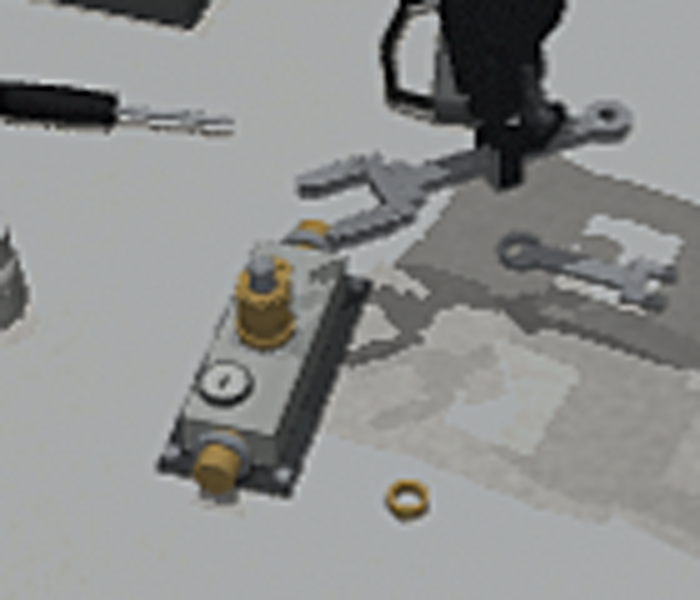

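View pics/t7.png

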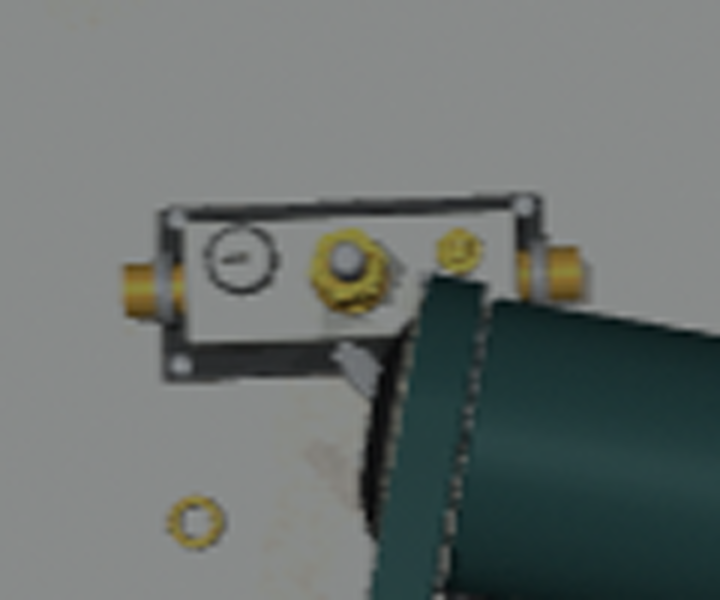

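>>> play_rows:
  rows:
    - {"claw": -0.8,"tx": -3,"ty": 1,"tz": 15,"wx": -0.004,"wy": 0.008,"wz": 0.003}
    - {"claw": -0.8,"tx": 0,"ty": 1,"tz": 20,"wx": -0.003,"wy": 0.007,"wz": 0.003}
    - {"claw": -0.8,"tx": 0,"ty": 1,"tz": 20,"wx": 0,"wy": 0,"wz": 0}
    - {"claw": -0.8,"tx": 0,"ty": 0,"tz": 5,"wx": 0,"wy": 0,"wz": 0}
    - {"claw": -0.8,"tx": 0,"ty": 0,"tz": 0,"wx": 0,"wy": 0,"wz": 0}

```text
t: 11.4
position: [0.4409, -0.043, 0.063]
tcp_rot: [-2.936, -1.106, -0.001]
wrist_force: [-0.6, 0.3, -1.8]
width: 0.015
```

```bash
cat >> plan.py <<'E'
NUT=np.array([.560,.054])
def rel(psi=.722):
    o,M=st(); u=np.array([np.cos(psi),np.sin(psi)]);v=np.array([-u[1],u[0]])
    d=o["position"][:2]-NUT; print("TCP along %.4f across(left+) %.4f"%(d@u,d@v)); return o
E
python3 - <<'E'
from plan import *
o=rel()
plan([.4475,-.045,.0615],-.849,1,-.8,o)
t=cam("top"); s=cam("side"); crop(s,270,160,370,240,7,"pics/s8.png")
E
```

```text
t 11.40 p [ 0.4409 -0.043   0.063 ] yaw_y -0.8504 tilt 0.0047 F [-0.6  0.3 -1.8] M [-0.04  0.07 -0.01] w 0.0150 q [-0.16 -0.31  2.13  0.    1.32  0.69]
TCP along -0.1535 across(left+) 0.0059
n needed 0.1407750895375684 0.03242417107533017
{"claw":-0.8,"tx":3.7,"ty":5.8,"tz":1.5,"wx":-0.004,"wy":-0.002,"wz":-0.001},
```

View pics/s8.png

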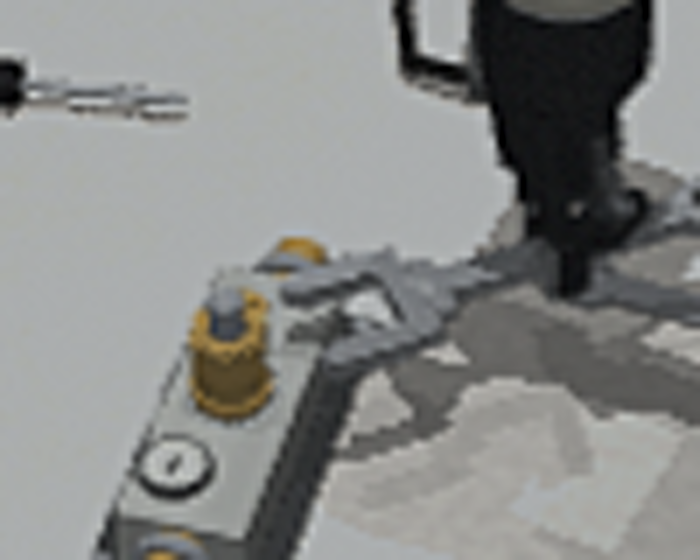

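>>> play_rows:
  rows:
    - {"claw": -0.8,"tx": 0,"ty": 5.5,"tz": 1,"wx": -0.003,"wy": -0.002,"wz": 0}
    - {"claw": -0.8,"tx": 0,"ty": 0.5,"tz": 0,"wx": 0,"wy": 0,"wz": 0}
    - {"claw": -0.8,"tx": 0,"ty": 0,"tz": 0,"wx": 0,"wy": 0,"wz": 0}

```text
t: 11.8
position: [0.4468, -0.0481, 0.0652]
tcp_rot: [2.938, 1.107, 0.005]
wrist_force: [-0.2, -0.1, -2.0]
width: 0.0147
```

```bash
python3 - <<'E'
from plan import *
o=rel()
t=cam("top"); s=cam("side"); crop(s,285,180,345,230,13,"pics/s9.png"); crop(t,290,150,350,210,10,"pics/t9.png")
E
```

```text
t 11.80 p [ 0.4468 -0.0481  0.0652] yaw_y -0.8501 tilt 0.0037 F [-0.2 -0.1 -2. ] M [-0.07  0.04 -0.04] w 0.0147 q [-0.16 -0.3   2.11  0.    1.32  0.69]
TCP along -0.1524 across(left+) -0.0018
```

View pics/s9.png

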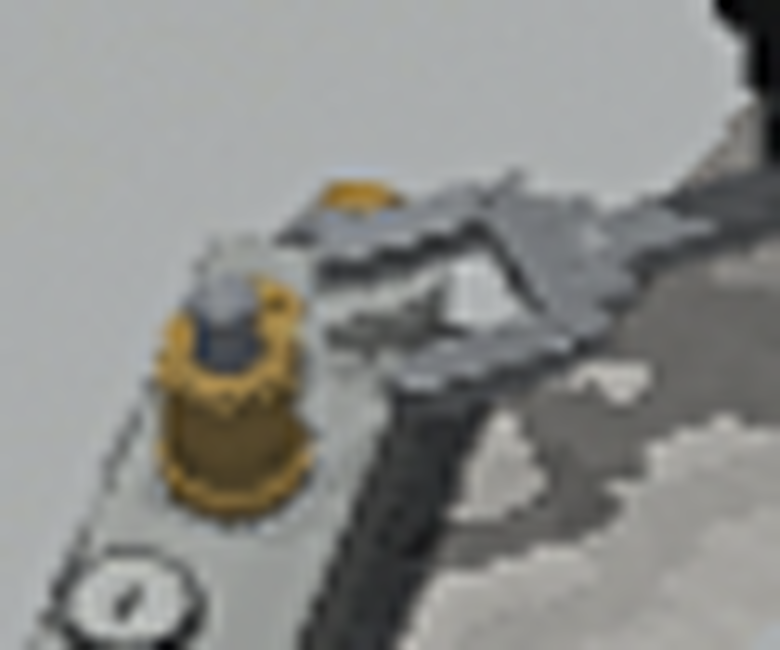

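View pics/t9.png

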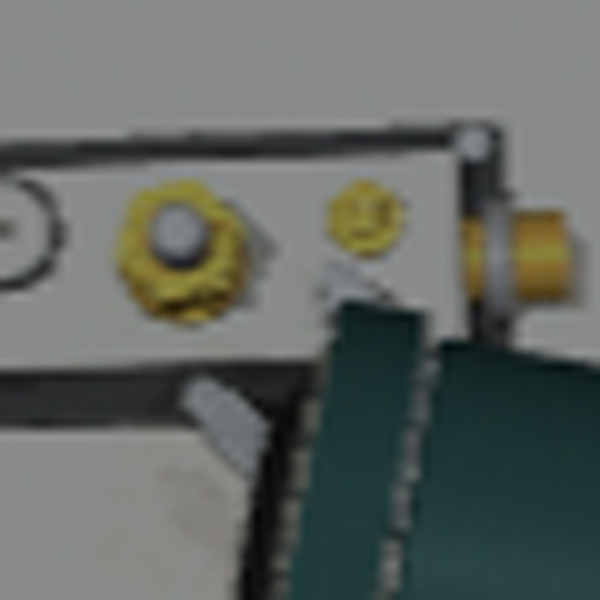

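```bash
python3 - <<'E'
from plan import *
t=cam("top"); s=cam("side")
T=lambda x,y:((x+.5)/10-.5+290,(y+.5)/10-.5+150)
S=lambda x,y:((x+.5)/13-.5+285,(y+.5)/13-.5+180)
u=np.array([np.cos(.722),np.sin(.722)]);v=np.array([-u[1],u[0]])
stub=onz(t,T(178,228),.1);stubs=onz(s,S(228,290),.1); print("stub",stub,stubs)
# tip ends (top surface z ~.08)
for n,a,b in (("L",(193,385),(395,382)),("R",(332,272),(285,240))):
    print(n,tri(t,T(*a),s,S(*b)))
    for P in (onz(t,T(*a),.08),onz(s,S(*b),.08)):
        d=P[:2]-stub[:2]; print(P.round(4),"along %.4f across %.4f"%(d@u,d@v))
E
```

```text
stub [0.56292011 0.05411298 0.1       ] [0.56052321 0.05709385 0.1       ]
L (array([0.52282173, 0.0500249 , 0.07460066]), np.float64(0.0002595986186014218))
[0.5223 0.0499 0.08  ] along -0.0333 across 0.0236
[0.5208 0.0551 0.08  ] along -0.0310 across 0.0286
R (array([0.55913414, 0.01309469, 0.07572321]), np.float64(0.00837188514891347))
[0.5544 0.012  0.08  ] along -0.0342 across -0.0260
[0.5617 0.0177 0.08  ] along -0.0250 across -0.0265
```

>>> play_rows:
  rows:
    - {"claw": -0.8,"tx": 5,"ty": -1.8,"tz": 3,"wx": 0,"wy": 0.003,"wz": 0}
    - {"claw": -0.8,"tx": 5,"ty": 0,"tz": 0,"wx": 0,"wy": 0,"wz": 0}
    - {"claw": -0.8,"tx": 0,"ty": 0,"tz": 0,"wx": 0,"wy": 0,"wz": 0}

```text
t: 12.3
position: [0.4533, -0.0393, 0.0615]
tcp_rot: [-2.94, -1.107, -0.01]
wrist_force: [-0.1, -1.0, -2.3]
width: 0.0148
```

```bash
python3 - <<'E'
from plan import *
o=rel()
E
```

```text
t 12.30 p [ 0.4533 -0.0393  0.0615] yaw_y -0.8503 tilt 0.0061 F [-0.1 -1.  -2.3] M [-0.02  0.04  0.02] w 0.0148 q [-0.14 -0.28  2.11  0.    1.31  0.71]
TCP along -0.1417 across(left+) 0.0005
```

>>> play_rows:
  rows:
    - {"claw": -0.8,"tx": 6,"ty": 0,"tz": 0,"wx": 0,"wy": 0,"wz": 0}
    - {"claw": -0.8,"tx": 6,"ty": 0,"tz": 0,"wx": 0,"wy": 0,"wz": 0}
    - {"claw": -0.8,"tx": 3,"ty": 0,"tz": 0,"wx": 0,"wy": 0,"wz": 0}

```text
t: 12.6
position: [0.4654, -0.0285, 0.0616]
tcp_rot: [-2.94, -1.107, -0.009]
wrist_force: [-0.3, 1.0, -2.6]
width: 0.0148
```

```bash
python3 - <<'E'
from plan import *
o=rel(); plan([.5,0,.0615],-.849,1,-.8,o)
s=cam("side"); crop(s,285,180,345,230,13,"pics/s10.png")
t=cam("top"); crop(t,290,150,350,210,10,"pics/t10.png")
E
```

```text
t 12.60 p [ 0.4654 -0.0285  0.0616] yaw_y -0.8503 tilt 0.0060 F [-0.3  1.  -2.6] M [-0.04  0.    0.02] w 0.0148 q [-0.12 -0.25  2.08  0.    1.3   0.73]
TCP along -0.1255 across(left+) 0.0006
n needed 0.8965189955534414 0.041009351458684576
{"claw":-0.8,"tx":44.8,"ty":1.4,"tz":0.3,"wx":0.002,"wy":-0.006,"wz":-0.001},
```

View pics/s10.png

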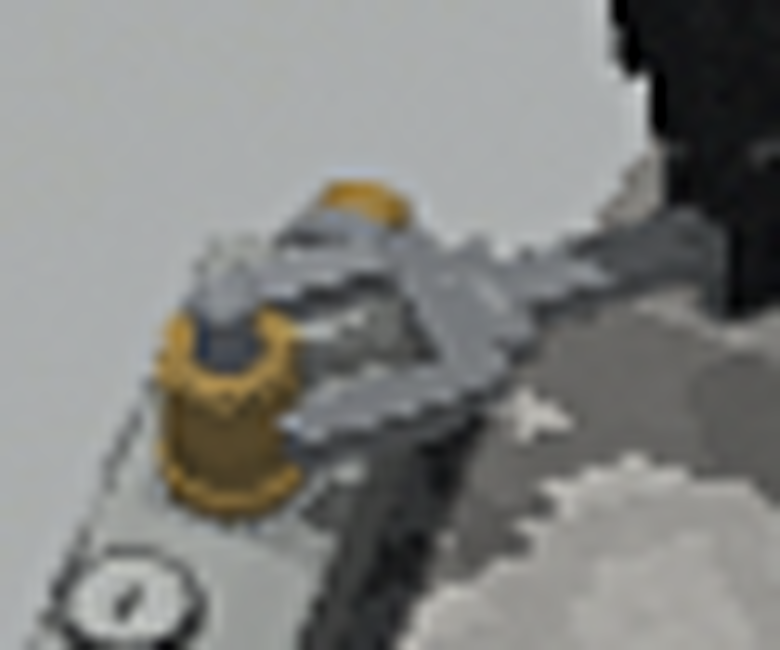

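View pics/t10.png

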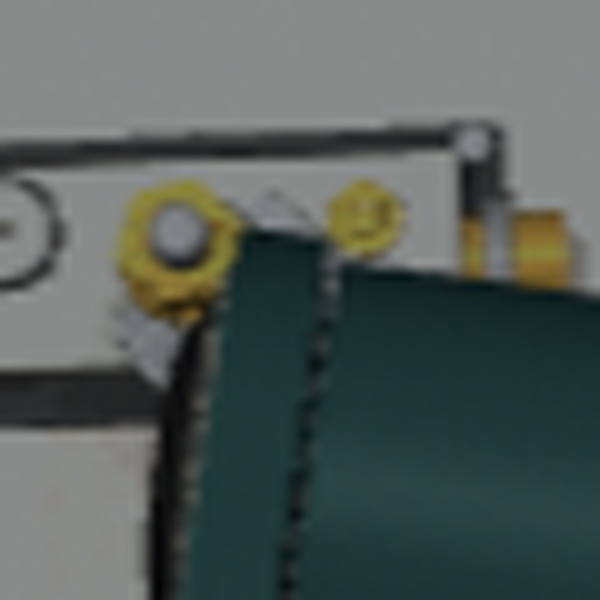

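>>> play_rows:
  rows:
    - {"claw": -0.8,"tx": 4,"ty": 0.5,"tz": 0,"wx": 0.002,"wy": -0.005,"wz": 0}
    - {"claw": -0.8,"tx": 4,"ty": 0,"tz": 0,"wx": 0,"wy": 0,"wz": 0}

```text
t: 12.9
position: [0.4718, -0.0236, 0.0616]
tcp_rot: [-2.94, -1.107, 0.0]
wrist_force: [-0.0, -0.2, -3.1]
width: 0.0147
```

```bash
python3 - <<'E'
from plan import *
o=rel()
E
```

```text
t 12.90 p [ 0.4718 -0.0236  0.0616] yaw_y -0.8503 tilt 0.0002 F [-0.  -0.2 -3.1] M [-0.03  0.05  0.03] w 0.0147 q [-0.1  -0.23  2.07  0.    1.3   0.75]
TCP along -0.1175 across(left+) 0.0001
```

>>> play_rows:
  rows:
    - {"claw": -0.8,"tx": 3,"ty": 0,"tz": 0,"wx": 0,"wy": 0,"wz": 0}
    - {"claw": -0.8,"tx": 2,"ty": 0,"tz": 0,"wx": 0,"wy": 0,"wz": 0}

```text
t: 13.1
position: [0.4761, -0.0199, 0.0615]
tcp_rot: [-2.94, -1.107, 0.0]
wrist_force: [0.3, -0.1, -2.9]
width: 0.0147
```

```bash
python3 - <<'E'
from plan import *
o=rel()
E
```

```text
t 13.10 p [ 0.4761 -0.0199  0.0615] yaw_y -0.8503 tilt 0.0002 F [ 0.3 -0.1 -2.9] M [-0.01 -0.01  0.03] w 0.0147 q [-0.1  -0.22  2.06  0.    1.3   0.75]
TCP along -0.1118 across(left+) 0.0000
```

No contact force at all so far. Continuing to the fully-on position.

>>> play_rows:
  rows:
    - {"claw": -0.8,"tx": 3,"ty": 0,"tz": 0,"wx": 0,"wy": 0,"wz": 0}
    - {"claw": -0.8,"tx": 3,"ty": 0,"tz": 0,"wx": 0,"wy": 0,"wz": 0}

```text
t: 13.3
position: [0.4809, -0.0156, 0.0615]
tcp_rot: [-2.94, -1.107, 0.0]
wrist_force: [0.2, 0.2, -1.9]
width: 0.0146
```

```bash
python3 - <<'E'
from plan import *
o=rel()
E
```

```text
t 13.30 p [ 0.4809 -0.0156  0.0615] yaw_y -0.8504 tilt 0.0003 F [ 0.2  0.2 -1.9] M [-0.02  0.02 -0.01] w 0.0146 q [-0.09 -0.21  2.05  0.    1.3   0.76]
TCP along -0.1054 across(left+) 0.0000
```

>>> play_rows:
  rows:
    - {"claw": -0.8,"tx": 3,"ty": 0,"tz": 0,"wx": 0,"wy": 0,"wz": 0}
    - {"claw": -0.8,"tx": 2,"ty": 0,"tz": 0,"wx": 0,"wy": 0,"wz": 0}

```text
t: 13.5
position: [0.485, -0.012, 0.0615]
tcp_rot: [-2.94, -1.107, 0.0]
wrist_force: [0.8, -0.3, -2.0]
width: 0.0149
```

```bash
python3 - <<'E'
from plan import *
o=rel()
s=cam("side"); crop(s,285,180,345,230,13,"pics/s11.png")
t=cam("top"); crop(t,290,150,350,210,10,"pics/t11.png")
E
```

```text
t 13.50 p [ 0.485  -0.012   0.0615] yaw_y -0.8503 tilt 0.0002 F [ 0.8 -0.3 -2. ] M [-0.08  0.07  0.02] w 0.0149 q [-0.08 -0.2   2.04  0.    1.3   0.77]
TCP along -0.0999 across(left+) 0.0000
```

View pics/s11.png

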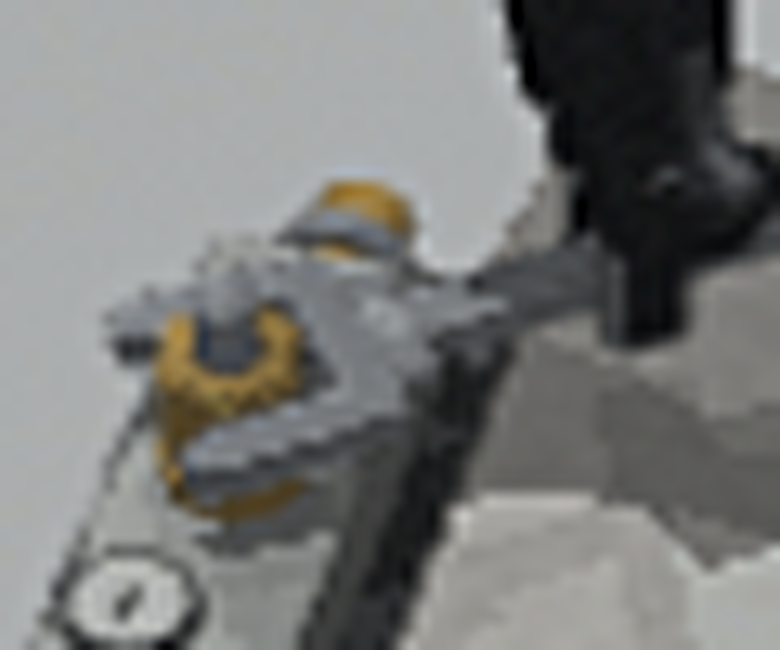

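View pics/t11.png

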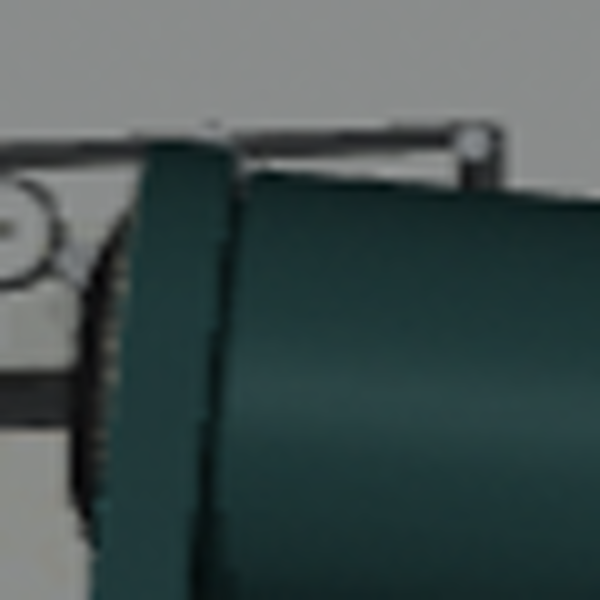

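>>> play_rows:
  rows:
    - {"claw": -0.8,"tx": 1,"ty": 0,"tz": 0,"wx": 0,"wy": 0,"wz": 0}
    - {"claw": -0.8,"tx": 1,"ty": 0,"tz": 0,"wx": 0,"wy": 0,"wz": 0}

```text
t: 13.8
position: [0.4865, -0.0107, 0.0615]
tcp_rot: [-2.94, -1.107, 0.0]
wrist_force: [-0.2, -0.4, -1.8]
width: 0.0148
```

```bash
python3 - <<'E'
from plan import *
o=rel()
E
```

```text
t 13.80 p [ 0.4865 -0.0107  0.0615] yaw_y -0.8503 tilt 0.0003 F [-0.2 -0.4 -1.8] M [-0.05  0.03 -0.  ] w 0.0148 q [-0.07 -0.2   2.04  0.    1.3   0.78]
TCP along -0.0979 across(left+) 0.0000
```

>>> play_rows:
  rows:
    - {"claw": -0.8,"tx": 1,"ty": 0,"tz": 0,"wx": 0,"wy": 0,"wz": 0}
    - {"claw": -0.8,"tx": 1,"ty": 0,"tz": 0,"wx": 0,"wy": 0,"wz": 0}

```text
t: 14.0
position: [0.4873, -0.0099, 0.0612]
tcp_rot: [2.94, 1.107, -0.004]
wrist_force: [-9.0, -7.7, 0.1]
width: 0.015
```

```bash
python3 - <<'E'
from plan import *
o=rel()
E
```

```text
t 14.00 p [ 0.4873 -0.0099  0.0612] yaw_y -0.8504 tilt 0.0027 F [-9.  -7.7  0.1] M [-1.18  1.38 -0.06] w 0.0150 q [-0.07 -0.19  2.04 -0.    1.3   0.78]
TCP along -0.0968 across(left+) 0.0001
```

>>> play_rows:
  rows:
    - {"claw": -0.8,"tx": 1,"ty": 0,"tz": 0,"wx": 0,"wy": 0,"wz": 0}
    - {"claw": -0.8,"tx": 1,"ty": 0,"tz": 0,"wx": 0,"wy": 0,"wz": 0}

```text
t: 14.2
position: [0.4872, -0.0098, 0.0606]
tcp_rot: [2.939, 1.106, -0.012]
wrist_force: [-9.6, -9.1, 2.5]
width: 0.0148
```

```bash
python3 - <<'E'
from plan import *
o=rel()
E
```

```text
t 14.20 p [ 0.4872 -0.0098  0.0606] yaw_y -0.8508 tilt 0.0080 F [-9.6 -9.1  2.5] M [-1.17  1.28  0.  ] w 0.0148 q [-0.07 -0.19  2.03 -0.    1.3   0.78]
TCP along -0.0968 across(left+) 0.0002
```

Floor contact felt at 13 N, so the jaw centre is about 97.3 mm ahead of the TCP. I'll back off about 0.7 mm and begin turning clockwise about the nut axis.

>>> play_rows:
  rows:
    - {"claw": -0.8,"tx": -1,"ty": 0,"tz": -0.5,"wx": 0,"wy": 0.008,"wz": 0}
    - {"claw": -0.8,"tx": 0,"ty": 0,"tz": 0,"wx": 0,"wy": 0,"wz": 0}

```text
t: 14.4
position: [0.4863, -0.0107, 0.0611]
tcp_rot: [-2.939, -1.106, 0.001]
wrist_force: [-0.2, 0.9, -2.8]
width: 0.0148
```

```bash
cat >> plan.py <<'E'
def turn(rho=.0975,delta=.05,n=4,z=.0615):
    o,M=st(); psi=np.arctan2(M[1,1],M[0,1])+np.pi/2
    u=np.array([np.cos(psi),np.sin(psi)]);v=np.array([-u[1],u[0]]); d=o["position"][:2]-NUT
    m=o["moment"];F=o["wrist_force"]; r=np.array([*-d,.0])
    tq=m[2]+ (np.cross(np.array([*d,0]),F))[2]
    print("psi %.4f turned %.4f  along err %.2f mm, left err %.2f mm; torque about nut (if M at TCP) %.2f"%(psi,.722-psi,(d@u+rho)*1e3,(d@v)*1e3,tq))
    plan([*(NUT-rho*np.array([np.cos(psi-delta*n),np.sin(psi-delta*n)])),z],psi-np.pi/2-delta*n,n,-.8,o)
E
python3 - <<'E'
from plan import *
turn()
E
```

```text
t 14.40 p [ 0.4863 -0.0107  0.0611] yaw_y -0.8510 tilt 0.0016 F [-0.2  0.9 -2.8] M [-0.07  0.01  0.  ] w 0.0148 q [-0.08 -0.2   2.04  0.    1.3   0.78]
psi 0.7198 turned 0.0022  along err -0.56 mm, left err -0.12 mm; torque about nut (if M at TCP) -0.07
n needed 0.39313527372712526 1.3340520043045119
{"claw":-0.8,"tx":0.6,"ty":-4.9,"tz":-0.1,"wx":-0.000,"wy":0.000,"wz":0.050},
{"claw":-0.8,"tx":0.4,"ty":-4.9,"tz":-0.1,"wx":-0.000,"wy":0.000,"wz":0.050},
{"claw":-0.8,"tx":0.1,"ty":-4.9,"tz":-0.1,"wx":-0.000,"wy":0.000,"wz":0.050},
{"claw":-0.8,"tx":-0.1,"ty":-4.9,"tz":-0.1,"wx":-0.000,"wy":0.000,"wz":0.050},
```

>>> play_rows:
  rows:
    - {"claw": -0.8,"tx": 0.2,"ty": -3.9,"tz": 0,"wx": 0,"wy": 0,"wz": 0.04}
    - {"claw": -0.8,"tx": 0.1,"ty": -3.9,"tz": 0,"wx": 0,"wy": 0,"wz": 0.04}
    - {"claw": -0.8,"tx": 0.1,"ty": -2,"tz": 0,"wx": 0,"wy": 0,"wz": 0.02}

```text
t: 14.7
position: [0.4806, -0.0027, 0.0612]
tcp_rot: [-2.992, -0.953, 0.0]
wrist_force: [-0.8, -1.1, -2.4]
width: 0.0146
```

```bash
python3 - <<'E'
from plan import *
turn(.098,.05,3)
E
```

```text
t 14.70 p [ 0.4806 -0.0027  0.0612] yaw_y -0.9543 tilt 0.0013 F [-0.8 -1.1 -2.4] M [-0.26  0.16  0.22] w 0.0146 q [-0.06 -0.21  2.05  0.    1.3   0.89]
psi 0.6165 turned 0.1055  along err 0.38 mm, left err -0.36 mm; torque about nut (if M at TCP) 0.26
n needed 0.3005735780419259 1.00054361942777
{"claw":-0.8,"tx":0.2,"ty":-5.0,"tz":-0.1,"wx":-0.000,"wy":-0.000,"wz":0.050},
{"claw":-0.8,"tx":-0.0,"ty":-5.0,"tz":-0.1,"wx":-0.000,"wy":-0.000,"wz":0.050},
{"claw":-0.8,"tx":-0.3,"ty":-5.0,"tz":-0.1,"wx":-0.000,"wy":-0.000,"wz":0.050},
```

>>> play_rows:
  rows:
    - {"claw": -0.8,"tx": 0,"ty": -3.2,"tz": 0,"wx": 0,"wy": 0,"wz": 0.03}
    - {"claw": -0.8,"tx": 0,"ty": -3.2,"tz": 0,"wx": 0,"wy": 0,"wz": 0.03}

```text
t: 14.9
position: [0.4773, 0.0025, 0.0614]
tcp_rot: [-3.021, -0.861, -0.001]
wrist_force: [3.0, -2.7, -4.1]
width: 0.0149
```

```bash
python3 - <<'E'
from plan import *
turn(.098,.05,3)
E
```

```text
t 14.90 p [0.4773 0.0025 0.0614] yaw_y -1.0158 tilt 0.0009 F [ 3.  -2.7 -4.1] M [-0.4  -0.46  0.2 ] w 0.0149 q [-0.05 -0.22  2.06  0.    1.3   0.97]
psi 0.5550 turned 0.1670  along err 0.60 mm, left err -0.25 mm; torque about nut (if M at TCP) 0.57
n needed 0.2981119104062307 1.000527855571476
{"claw":-0.8,"tx":0.2,"ty":-5.0,"tz":-0.0,"wx":-0.000,"wy":-0.000,"wz":0.050},
{"claw":-0.8,"tx":-0.1,"ty":-5.0,"tz":-0.0,"wx":-0.000,"wy":-0.000,"wz":0.050},
{"claw":-0.8,"tx":-0.3,"ty":-5.0,"tz":-0.0,"wx":-0.000,"wy":-0.000,"wz":0.050},
```

>>> play_rows:
  rows:
    - {"claw": -0.8,"tx": 0,"ty": -3.0,"tz": 0,"wx": 0,"wy": 0,"wz": 0.03}
    - {"claw": -0.8,"tx": 0,"ty": -3.0,"tz": 0,"wx": 0,"wy": 0,"wz": 0.03}

```text
t: 15.1
position: [0.4745, 0.0075, 0.0616]
tcp_rot: [3.045, 0.767, 0.002]
wrist_force: [0.6, -1.9, -3.6]
width: 0.015
```

```bash
python3 - <<'E'
from plan import *
turn(.098,.05,3)
E
```

```text
t 15.10 p [0.4745 0.0075 0.0616] yaw_y -1.0773 tilt 0.0018 F [ 0.6 -1.9 -3.6] M [-0.45  0.05  0.4 ] w 0.0150 q [-0.04 -0.23  2.06 -0.    1.3   1.04]
psi 0.4935 turned 0.2285  along err 0.68 mm, left err -0.47 mm; torque about nut (if M at TCP) 0.60
n needed 0.30246038721947216 1.0005900195617052
{"claw":-0.8,"tx":0.1,"ty":-5.0,"tz":0.0,"wx":0.000,"wy":-0.000,"wz":0.050},
{"claw":-0.8,"tx":-0.1,"ty":-5.0,"tz":0.0,"wx":0.000,"wy":-0.000,"wz":0.050},
{"claw":-0.8,"tx":-0.4,"ty":-5.0,"tz":0.0,"wx":0.000,"wy":-0.000,"wz":0.050},
```

Bite torque of 0.6 N m was reached with onset between 0.106 and 0.165 rad of turn, so the target total turn is about 1.185 rad.

>>> play_rows:
  rows:
    - {"claw": -0.8,"tx": -0.1,"ty": -6.2,"tz": 0,"wx": 0,"wy": 0,"wz": 0.06}
    - {"claw": -0.8,"tx": -0.2,"ty": -6,"tz": 0,"wx": 0,"wy": 0,"wz": 0.06}
    - {"claw": -0.8,"tx": -0.2,"ty": -6,"tz": 0,"wx": 0,"wy": 0,"wz": 0.06}

```text
t: 15.4
position: [0.4671, 0.024, 0.0617]
tcp_rot: [3.102, 0.483, 0.006]
wrist_force: [5.4, -0.1, -3.4]
width: 0.0143
```

```bash
python3 - <<'E'
from plan import *
turn(.098,.06,3)
E
```

```text
t 15.40 p [0.4671 0.024  0.0617] yaw_y -1.2621 tilt 0.0041 F [ 5.4 -0.1 -3.4] M [-0.01 -0.47  0.46] w 0.0143 q [-0.   -0.25  2.08 -0.    1.3   1.26]
psi 0.3087 turned 0.4133  along err 0.36 mm, left err -0.35 mm; torque about nut (if M at TCP) 0.63
n needed 0.3587593198717855 1.2009478566394145
{"claw":-0.8,"tx":0.4,"ty":-6.0,"tz":0.1,"wx":0.001,"wy":-0.001,"wz":0.060},
{"claw":-0.8,"tx":0.0,"ty":-6.0,"tz":0.1,"wx":0.001,"wy":-0.001,"wz":0.060},
{"claw":-0.8,"tx":-0.3,"ty":-6.0,"tz":0.1,"wx":0.001,"wy":-0.001,"wz":0.060},
```

>>> play_rows:
  rows:
    - {"claw": -0.8,"tx": 0.1,"ty": -6.2,"tz": 0,"wx": 0.001,"wy": -0.001,"wz": 0.06}
    - {"claw": -0.8,"tx": 0,"ty": -6,"tz": 0,"wx": 0.001,"wy": -0.001,"wz": 0.06}
    - {"claw": -0.8,"tx": -0.1,"ty": -6,"tz": 0,"wx": 0.001,"wy": -0.001,"wz": 0.06}
    - {"claw": -0.8,"tx": -0.1,"ty": -6,"tz": 0,"wx": 0,"wy": 0,"wz": 0.06}

```text
t: 15.8
position: [0.4623, 0.0483, 0.0618]
tcp_rot: [-3.14, -0.096, -0.004]
wrist_force: [3.6, -1.0, -4.0]
width: 0.0146
```

```bash
python3 - <<'E'
from plan import *
turn(.098,.06,3)
s=cam("side"); crop(s,275,180,345,240,11,"pics/s12.png")
E
```

```text
t 15.80 p [0.4623 0.0483 0.0618] yaw_y -1.5098 tilt 0.0025 F [ 3.6 -1.  -4. ] M [-0.29 -0.41  0.43] w 0.0146 q [ 0.05 -0.25  2.08 -0.    1.31  1.56]
psi 0.0610 turned 0.6610  along err 0.11 mm, left err 0.23 mm; torque about nut (if M at TCP) 0.55
n needed 0.3475733031962792 1.2007240395477734
{"claw":-0.8,"tx":0.5,"ty":-5.8,"tz":0.1,"wx":-0.000,"wy":-0.001,"wz":0.060},
{"claw":-0.8,"tx":0.1,"ty":-5.8,"tz":0.1,"wx":-0.000,"wy":-0.001,"wz":0.060},
{"claw":-0.8,"tx":-0.2,"ty":-5.8,"tz":0.1,"wx":-0.000,"wy":-0.001,"wz":0.060},
```

View pics/s12.png

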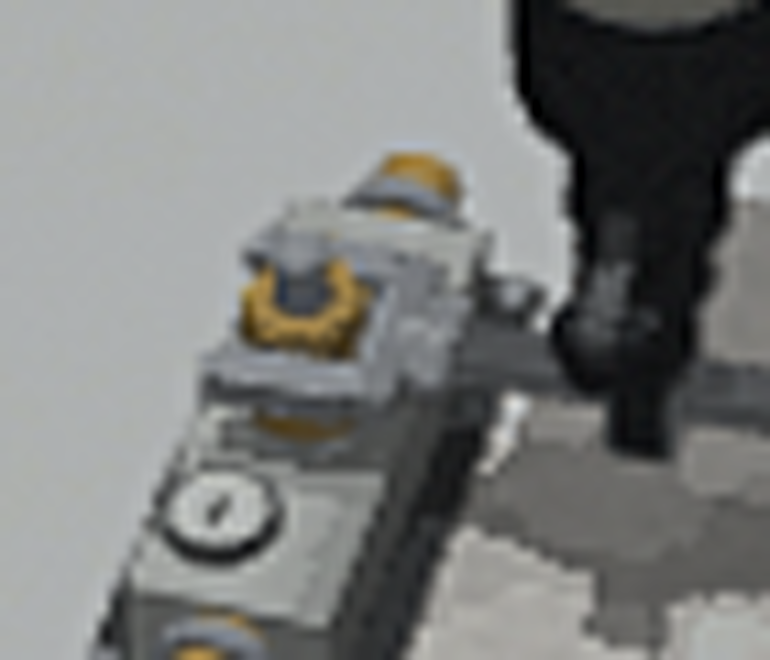

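The jaw stays well on the nut and clear of the gauge. 0.52 rad to go.

>>> play_rows:
  rows:
    - {"claw": -0.8,"tx": 0.1,"ty": -5.8,"tz": 0,"wx": 0,"wy": -0.001,"wz": 0.06}
    - {"claw": -0.8,"tx": 0.1,"ty": -5.8,"tz": 0,"wx": 0,"wy": -0.001,"wz": 0.06}
    - {"claw": -0.8,"tx": 0,"ty": -5.8,"tz": 0,"wx": 0,"wy": -0.001,"wz": 0.06}
    - {"claw": -0.8,"tx": 0,"ty": -5.8,"tz": 0,"wx": 0,"wy": 0,"wz": 0.06}
    - {"claw": -0.8,"tx": 0,"ty": -5.8,"tz": 0,"wx": 0,"wy": 0,"wz": 0.06}

```text
t: 16.35
position: [0.4646, 0.078, 0.0617]
tcp_rot: [3.118, -0.382, 0.001]
wrist_force: [2.7, -0.0, -4.3]
width: 0.0152
```

```bash
python3 - <<'E'
from plan import *
turn(.098,.06,3)
E
```

```text
t 16.35 p [0.4646 0.078  0.0617] yaw_y -1.8146 tilt 0.0004 F [ 2.7 -0.  -4.3] M [ 0.   -0.19  0.58] w 0.0152 q [ 0.11 -0.23  2.07 -0.    1.3   1.93]
psi -0.2438 turned 0.9658  along err -0.33 mm, left err 0.29 mm; torque about nut (if M at TCP) 0.51
n needed 0.34724589510966686 1.200613721531376
{"claw":-0.8,"tx":0.6,"ty":-5.8,"tz":0.1,"wx":0.000,"wy":-0.000,"wz":0.060},
{"claw":-0.8,"tx":0.3,"ty":-5.8,"tz":0.1,"wx":0.000,"wy":-0.000,"wz":0.060},
{"claw":-0.8,"tx":-0.1,"ty":-5.8,"tz":0.1,"wx":0.000,"wy":-0.000,"wz":0.060},
```

>>> play_rows:
  rows:
    - {"claw": -0.8,"tx": 0.3,"ty": -5.8,"tz": 0,"wx": 0,"wy": 0,"wz": 0.06}
    - {"claw": -0.8,"tx": 0.2,"ty": -5.8,"tz": 0,"wx": 0,"wy": 0,"wz": 0.06}
    - {"claw": -0.8,"tx": 0.1,"ty": -5.6,"tz": 0,"wx": 0,"wy": 0,"wz": 0.06}

```text
t: 16.65
position: [0.4703, 0.0949, 0.0614]
tcp_rot: [3.071, -0.662, -0.001]
wrist_force: [1.6, 0.0, -2.1]
width: 0.0146
```

```bash
python3 - <<'E'
from plan import *
turn(.098,.03,1)
E
```

```text
t 16.65 p [0.4703 0.0949 0.0614] yaw_y -1.9956 tilt 0.0006 F [ 1.6  0.  -2.1] M [ 0.08 -0.02  0.64] w 0.0146 q [ 0.15 -0.21  2.05  0.    1.3   2.14]
psi -0.4248 turned 1.1468  along err -0.64 mm, left err 0.32 mm; torque about nut (if M at TCP) 0.57
n needed 0.054220511326339926 0.20013812169456469
{"claw":-0.8,"tx":0.7,"ty":-2.6,"tz":-0.1,"wx":0.000,"wy":0.001,"wz":0.030},
```

>>> play_rows:
  rows:
    - {"claw": -0.8,"tx": 0.5,"ty": -2.7,"tz": 0,"wx": 0,"wy": 0,"wz": 0.03}
    - {"claw": -0.8,"tx": 0,"ty": 0,"tz": 0,"wx": 0,"wy": 0,"wz": 0}
    - {"claw": -0.8,"tx": 0,"ty": 0,"tz": 0,"wx": 0,"wy": 0,"wz": 0}
    - {"claw": -0.8,"tx": 0,"ty": 0,"tz": 0,"wx": 0,"wy": 0,"wz": 0}

```text
t: 17.05
position: [0.4716, 0.0976, 0.0612]
tcp_rot: [3.062, -0.701, -0.003]
wrist_force: [-1.3, 0.4, -2.0]
width: 0.0148
```

```bash
python3 - <<'E'
from plan import *
turn(.098,-.085,2)
E
```

```text
t 17.05 p [0.4716 0.0976 0.0612] yaw_y -2.0206 tilt 0.0022 F [-1.3  0.4 -2. ] M [0.05 0.2  0.4 ] w 0.0148 q [ 0.15 -0.21  2.05  0.    1.3   2.17]
psi -0.4498 turned 1.1718  along err -0.61 mm, left err 0.84 mm; torque about nut (if M at TCP) 0.42
n needed 0.3507669319037607 1.1340049161185672
{"claw":-0.8,"tx":1.0,"ty":8.7,"tz":-0.2,"wx":0.000,"wy":0.001,"wz":-0.085},
{"claw":-0.8,"tx":0.3,"ty":8.8,"tz":-0.2,"wx":0.000,"wy":0.001,"wz":-0.085},
```

Turned 1.172 rad in total, so bite should be about 1.01–1.07. Next I'll ease back within the slack.

>>> play_rows:
  rows:
    - {"claw": -0.8,"tx": 0,"ty": 3.3,"tz": 0,"wx": 0,"wy": 0,"wz": -0.03}
    - {"claw": -0.8,"tx": 0,"ty": 3.1,"tz": 0,"wx": 0,"wy": 0.001,"wz": -0.03}

```text
t: 17.25
position: [0.4691, 0.0921, 0.0614]
tcp_rot: [-3.082, 0.603, 0.001]
wrist_force: [0.5, 2.8, -2.0]
width: 0.0149
```

```bash
python3 - <<'E'
from plan import *
turn(.098,-.02,1)
E
```

```text
t 17.25 p [0.4691 0.0921 0.0614] yaw_y -1.9572 tilt 0.0015 F [ 0.5  2.8 -2. ] M [ 0.6  -0.    0.31] w 0.0149 q [ 0.14 -0.22  2.06  0.    1.3   2.1 ]
psi -0.3864 turned 1.1084  along err -0.54 mm, left err 1.08 mm; torque about nut (if M at TCP) 0.04
n needed 0.06182694629927335 0.1337686393197046
{"claw":-0.8,"tx":0.6,"ty":3.0,"tz":-0.1,"wx":-0.001,"wy":0.001,"wz":-0.020},
```

>>> play_rows:
  rows:
    - {"claw": -0.8,"tx": 0,"ty": 3.2,"tz": 0,"wx": 0,"wy": 0.001,"wz": -0.025}
    - {"claw": -0.8,"tx": 0,"ty": 0,"tz": 0,"wx": 0,"wy": 0,"wz": 0}

```text
t: 17.45
position: [0.4682, 0.0892, 0.0617]
tcp_rot: [-3.088, 0.559, -0.003]
wrist_force: [0.4, 3.8, -3.7]
width: 0.0152
```

```bash
python3 - <<'E'
from plan import *
turn(.098,-.02,1)
E
```

```text
t 17.45 p [0.4682 0.0892 0.0617] yaw_y -1.9291 tilt 0.0035 F [ 0.4  3.8 -3.7] M [0.58 0.1  0.35] w 0.0152 q [ 0.13 -0.22  2.06  0.    1.3   2.06]
psi -0.3583 turned 1.0803  along err -0.29 mm, left err 0.79 mm; torque about nut (if M at TCP) -0.02
n needed 0.05546896966064264 0.1354680075259003
{"claw":-0.8,"tx":0.3,"ty":2.7,"tz":0.2,"wx":-0.003,"wy":-0.001,"wz":-0.020},
```

>>> play_rows:
  rows:
    - {"claw": -0.8,"tx": 0,"ty": -0.8,"tz": 0,"wx": -0.003,"wy": -0.001,"wz": 0}
    - {"claw": -0.8,"tx": 0,"ty": 0,"tz": 0,"wx": 0,"wy": 0,"wz": 0}

```text
t: 17.65
position: [0.4684, 0.0899, 0.0616]
tcp_rot: [3.091, -0.562, -0.0]
wrist_force: [-0.3, 1.7, -3.3]
width: 0.0149
```

```bash
python3 - <<'E'
from plan import *
turn(.098,-.02,1)
s=cam("side"); crop(s,275,180,345,240,11,"pics/s13.png")
E
```

```text
t 17.65 p [0.4684 0.0899 0.0616] yaw_y -1.9302 tilt 0.0000 F [-0.3  1.7 -3.3] M [0.28 0.14 0.17] w 0.0149 q [ 0.14 -0.22  2.06 -0.    1.3   2.07]
psi -0.3594 turned 1.0814  along err -0.35 mm, left err 1.40 mm; torque about nut (if M at TCP) 0.02
n needed 0.06761539933054563 0.13340122631756773
{"claw":-0.8,"tx":0.4,"ty":3.4,"tz":0.1,"wx":0.000,"wy":0.000,"wz":-0.020},
```

View pics/s13.png

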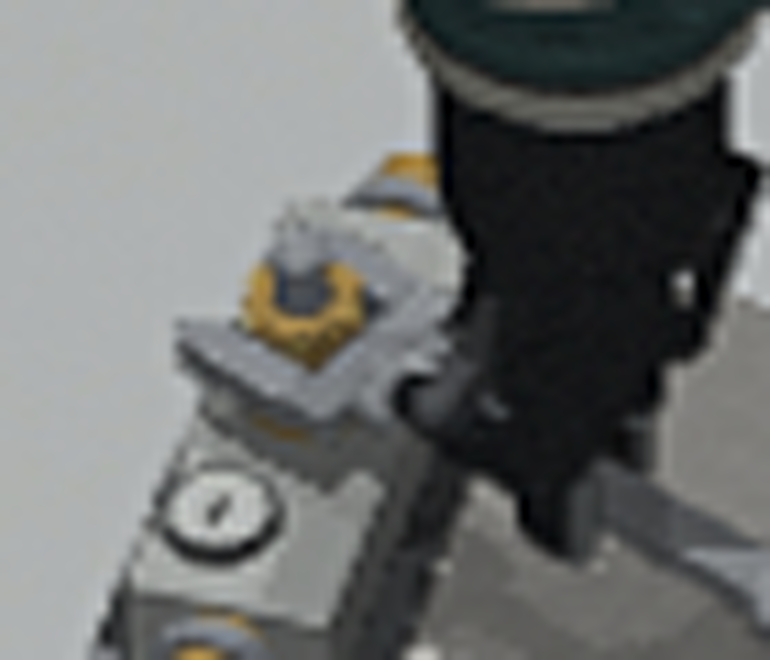

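>>> play_rows:
  rows:
    - {"claw": -0.8,"tx": -3,"ty": -0.4,"tz": 0,"wx": 0,"wy": 0,"wz": 0}
    - {"claw": -0.8,"tx": -4,"ty": 0,"tz": 0,"wx": 0,"wy": 0,"wz": 0}
    - {"claw": -0.8,"tx": -4,"ty": 0,"tz": 0,"wx": 0,"wy": 0,"wz": 0}

```text
t: 18.0
position: [0.4603, 0.0934, 0.0626]
tcp_rot: [3.09, -0.564, 0.009]
wrist_force: [6.4, -2.7, -2.7]
width: 0.0148
```

```bash
python3 - <<'E'
from plan import *
turn(.098,-.02,1)
E
```

```text
t 18.00 p [0.4603 0.0934 0.0626] yaw_y -1.9316 tilt 0.0059 F [ 6.4 -2.7 -2.7] M [-0.3 -0.9  0.1] w 0.0148 q [ 0.15 -0.24  2.08 -0.    1.3   2.08]
psi -0.3608 turned 1.0828  along err -9.16 mm, left err 1.64 mm; torque about nut (if M at TCP) 0.11
n needed 0.1983654070782766 0.13912826677532944
{"claw":-0.8,"tx":9.2,"ty":3.6,"tz":1.1,"wx":0.000,"wy":-0.006,"wz":-0.020},
```

>>> play_rows:
  rows:
    - {"claw": -0.8,"tx": 0,"ty": 0,"tz": 0,"wx": 0,"wy": -0.003,"wz": 0}

```text
t: 18.1
position: [0.4602, 0.0934, 0.0627]
tcp_rot: [3.09, -0.564, 0.005]
wrist_force: [-3.0, 1.5, -2.5]
width: 0.0149
```

```bash
python3 - <<'E'
from plan import *
turn(.098,-.02,1)
s=cam("side"); crop(s,275,180,345,240,11,"pics/s14.png")
E
```

```text
t 18.10 p [0.4602 0.0934 0.0627] yaw_y -1.9318 tilt 0.0033 F [-3.   1.5 -2.5] M [0.21 0.62 0.09] w 0.0149 q [ 0.15 -0.24  2.07 -0.    1.31  2.08]
psi -0.3610 turned 1.0830  along err -9.29 mm, left err 1.62 mm; torque about nut (if M at TCP) 0.05
n needed 0.20091985909191779 0.1351985834440466
{"claw":-0.8,"tx":9.3,"ty":3.6,"tz":1.2,"wx":0.000,"wy":-0.003,"wz":-0.020},
```

View pics/s14.png

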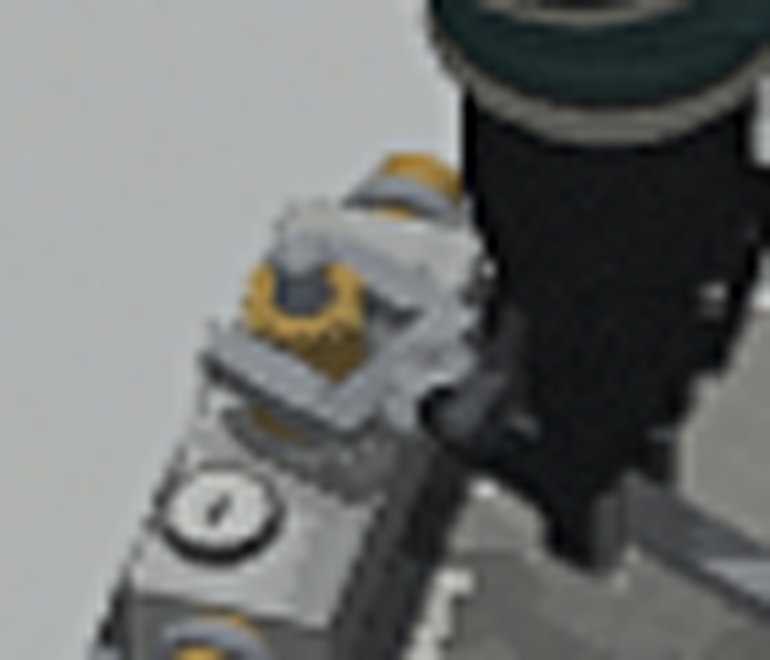

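>>> play_rows:
  rows:
    - {"claw": -0.8,"tx": -4,"ty": 0,"tz": 0,"wx": 0,"wy": -0.003,"wz": 0}
    - {"claw": -0.8,"tx": -5,"ty": 0,"tz": 0,"wx": 0,"wy": 0,"wz": 0}
    - {"claw": -0.8,"tx": -5,"ty": 0,"tz": 0,"wx": 0,"wy": 0,"wz": 0}

```text
t: 18.45
position: [0.4465, 0.0984, 0.0625]
tcp_rot: [3.09, -0.565, -0.002]
wrist_force: [0.1, 0.0, -2.2]
width: 0.0151
```

```bash
python3 - <<'E'
from plan import *
turn(.098,-.02,1)
E
```

```text
t 18.45 p [0.4465 0.0984 0.0625] yaw_y -1.9327 tilt 0.0015 F [ 0.1  0.  -2.2] M [ 0.02  0.03 -0.01] w 0.0151 q [ 0.16 -0.27  2.1   0.    1.32  2.09]
psi -0.3619 turned 1.0839  along err -23.83 mm, left err 1.36 mm; torque about nut (if M at TCP) -0.02
n needed 0.48206374023186843 0.13375705146249736
{"claw":-0.8,"tx":23.9,"ty":3.3,"tz":1.0,"wx":0.001,"wy":0.001,"wz":-0.020},
```

Free of contact. Withdrawing further, then up.

>>> play_rows:
  rows:
    - {"claw": -0.8,"tx": -8,"ty": 0,"tz": 0,"wx": 0,"wy": 0,"wz": 0}
    - {"claw": -0.8,"tx": -12,"ty": 0,"tz": 0,"wx": 0,"wy": 0,"wz": 0}
    - {"claw": -0.8,"tx": -12,"ty": 0,"tz": -5,"wx": 0,"wy": 0,"wz": 0}
    - {"claw": -0.8,"tx": -3,"ty": 0,"tz": -25,"wx": 0,"wy": 0,"wz": 0}
    - {"claw": -0.8,"tx": 0,"ty": 0,"tz": -30,"wx": 0,"wy": 0,"wz": 0}
    - {"claw": -0.8,"tx": 0,"ty": 0,"tz": -10,"wx": 0,"wy": 0,"wz": 0}

```text
t: 19.05
position: [0.407, 0.1126, 0.1323]
tcp_rot: [3.089, -0.564, -0.009]
wrist_force: [-0.0, -0.3, -2.7]
width: 0.015
```

```bash
python3 - <<'E'
from plan import *
plan([.498,.300,.13],-1.55,9,-.8)
t=cam("top");s=cam("side"); crop(s,235,170,345,310,4,"pics/s15.png"); crop(t,280,150,340,200,12,"pics/t15.png")
E
```

```text
t 19.05 p [0.407  0.1126 0.1323] yaw_y -1.9318 tilt 0.0059 F [-0.  -0.3 -2.7] M [0.09 0.   0.05] w 0.0150 q [ 0.21 -0.42  2.09  0.    1.47  2.14]
n needed 4.16732347005097 2.546725632034492
{"claw":-0.8,"tx":2.1,"ty":-23.1,"tz":0.2,"wx":0.000,"wy":0.001,"wz":-0.042},
{"claw":-0.8,"tx":3.1,"ty":-22.9,"tz":0.2,"wx":0.000,"wy":0.001,"wz":-0.042},
{"claw":-0.8,"tx":4.0,"ty":-22.8,"tz":0.2,"wx":0.000,"wy":0.001,"wz":-0.042},
{"claw":-0.8,"tx":5.0,"ty":-22.6,"tz":0.2,"wx":0.000,"wy":0.001,"wz":-0.042},
{"claw":-0.8,"tx":6.0,"ty":-22.4,"tz":0.2,"wx":0.000,"wy":0.001,"wz":-0.042},
{"claw":-0.8,"tx":6.9,"ty":-22.1,"tz":0.2,"wx":0.000,"wy":0.001,"wz":-0.042},
{"claw":-0.8,"tx":7.8,"ty":-21.8,"tz":0.2,"wx":0.000,"wy":0.001,"wz":-0.042},
{"claw":-0.8,"tx":8.8,"ty":-21.4,"tz":0.2,"wx":0.000,"wy":0.001,"wz":-0.042},
{"claw":-0.8,"tx":9.7,"ty":-21.0,"tz":0.2,"wx":0.000,"wy":0.001,"wz":-0.042},
```

View pics/s15.png

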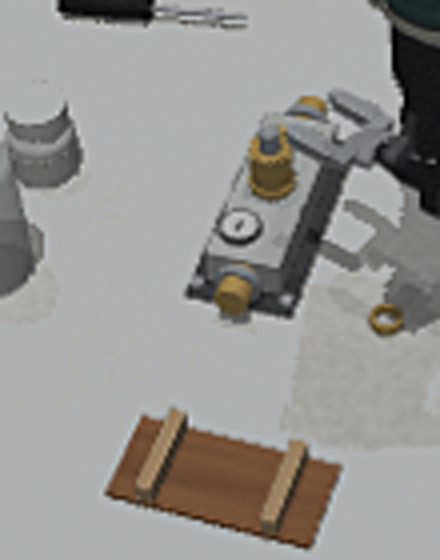

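View pics/t15.png

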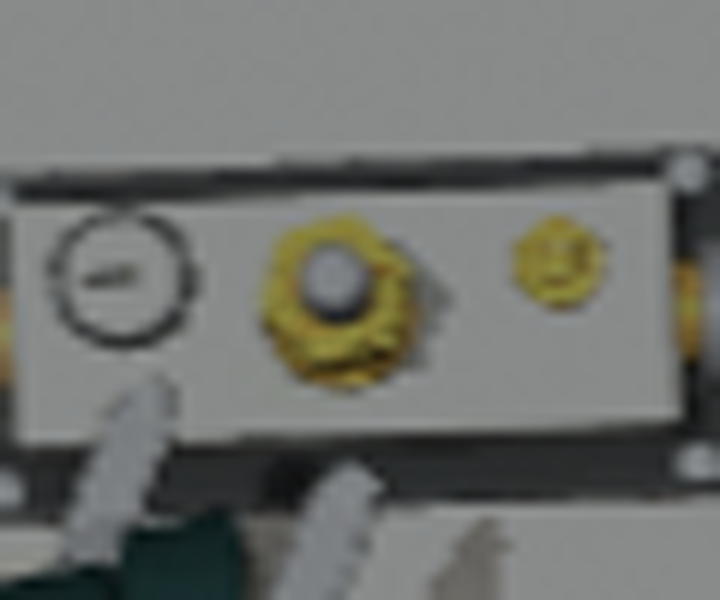

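The wrench is free of the nut and still level, with its jaw tips at crop (150,390) and (355,475), and the rest is empty. Carrying it back.

>>> play_rows:
  rows:
    - {"claw": -0.8,"tx": 2,"ty": -20,"tz": 0,"wx": 0,"wy": 0.001,"wz": -0.042}
    - {"claw": -0.8,"tx": 3,"ty": -23,"tz": 0,"wx": 0,"wy": 0.001,"wz": -0.042}
    - {"claw": -0.8,"tx": 4,"ty": -23,"tz": 0,"wx": 0,"wy": 0.001,"wz": -0.042}
    - {"claw": -0.8,"tx": 5,"ty": -23,"tz": 0,"wx": 0,"wy": 0.001,"wz": -0.042}
    - {"claw": -0.8,"tx": 7,"ty": -22,"tz": 0,"wx": 0,"wy": 0.001,"wz": -0.042}
    - {"claw": -0.8,"tx": 8,"ty": -22,"tz": 0,"wx": 0,"wy": 0.001,"wz": -0.042}
    - {"claw": -0.8,"tx": 10,"ty": -22,"tz": 0,"wx": 0,"wy": 0,"wz": -0.042}
    - {"claw": -0.8,"tx": 10,"ty": -18,"tz": 0,"wx": 0,"wy": 0,"wz": -0.042}
    - {"claw": -0.8,"tx": 8,"ty": -8,"tz": 0,"wx": 0,"wy": 0,"wz": -0.042}
    - {"claw": -0.8,"tx": 0,"ty": 0,"tz": 0,"wx": 0,"wy": 0,"wz": 0}

```text
t: 20.15
position: [0.4969, 0.2856, 0.1103]
tcp_rot: [3.132, 0.047, -0.025]
wrist_force: [0.3, 0.4, -2.1]
width: 0.0148
```

```bash
python3 - <<'E'
from plan import *
plan([.514,.304,.06],-1.55,3,-.8)
E
```

```text
t 20.15 p [0.4969 0.2856 0.1103] yaw_y -1.5406 tilt 0.0187 F [ 0.3  0.4 -2.1] M [ 0.02  0.04 -0.04] w 0.0148 q [ 0.48 -0.03  1.8  -0.    1.39  2.02]
n needed 1.124415712593741 0.13943690863096664
{"claw":-0.8,"tx":6.2,"ty":-6.1,"tz":16.6,"wx":0.003,"wy":0.005,"wz":0.003},
{"claw":-0.8,"tx":6.0,"ty":-6.1,"tz":16.7,"wx":0.003,"wy":0.005,"wz":0.003},
{"claw":-0.8,"tx":5.9,"ty":-6.0,"tz":16.7,"wx":0.003,"wy":0.005,"wz":0.003},
```

>>> play_rows:
  rows:
    - {"claw": -0.8,"tx": 6,"ty": -6,"tz": 13,"wx": 0.004,"wy": 0.007,"wz": 0.003}
    - {"claw": -0.8,"tx": 6,"ty": -6,"tz": 15,"wx": 0.004,"wy": 0.007,"wz": 0.003}
    - {"claw": -0.8,"tx": 5,"ty": -6,"tz": 12,"wx": 0,"wy": 0,"wz": 0.003}
    - {"claw": -0.8,"tx": 0,"ty": 0,"tz": 0,"wx": 0,"wy": 0,"wz": 0}

```text
t: 20.55
position: [0.5107, 0.3024, 0.0636]
tcp_rot: [3.138, 0.025, -0.011]
wrist_force: [-0.3, 0.8, -2.3]
width: 0.0148
```

```bash
python3 - <<'E'
from plan import *
plan([.514,.304,.0215],-1.55,3,-.8)
s=cam("side"); crop(s,235,200,345,310,5,"pics/s16.png")
E
```

```text
t 20.55 p [0.5107 0.3024 0.0636] yaw_y -1.5546 tilt 0.0081 F [-0.3  0.8 -2.3] M [-0.05  0.04 -0.01] w 0.0148 q [ 0.49  0.05  1.81 -0.    1.3   2.05]
n needed 0.8445360782890963 0.062162646582558545
{"claw":-0.8,"tx":1.2,"ty":-0.6,"tz":14.0,"wx":0.001,"wy":0.002,"wz":-0.002},
{"claw":-0.8,"tx":1.2,"ty":-0.5,"tz":14.0,"wx":0.001,"wy":0.002,"wz":-0.002},
{"claw":-0.8,"tx":1.1,"ty":-0.5,"tz":14.0,"wx":0.001,"wy":0.002,"wz":-0.002},
```

View pics/s16.png

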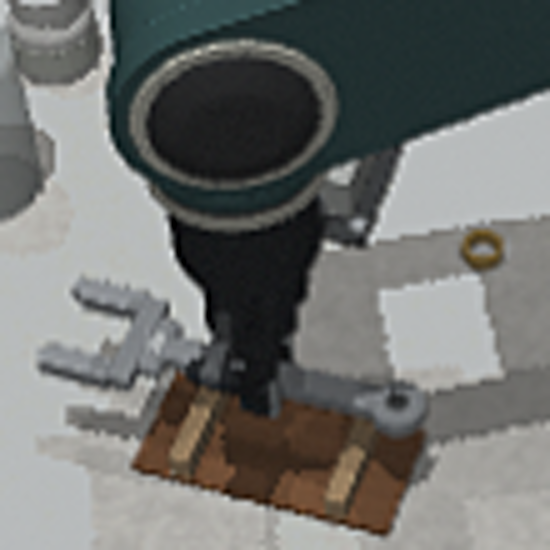

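Aligned over the rest. Lowering gently.

>>> play_rows:
  rows:
    - {"claw": -0.8,"tx": 1,"ty": -0.5,"tz": 14,"wx": 0.001,"wy": 0.003,"wz": 0}
    - {"claw": -0.8,"tx": 1,"ty": -0.5,"tz": 12,"wx": 0.001,"wy": 0.003,"wz": 0}
    - {"claw": -0.8,"tx": 0,"ty": 0,"tz": 8,"wx": 0,"wy": 0,"wz": 0}
    - {"claw": -0.8,"tx": 0,"ty": 0,"tz": 3,"wx": 0,"wy": 0,"wz": 0}
    - {"claw": -0.8,"tx": 0,"ty": 0,"tz": 0,"wx": 0,"wy": 0,"wz": 0}

```text
t: 21.1
position: [0.5125, 0.3026, 0.0251]
tcp_rot: [3.14, 0.024, 0.001]
wrist_force: [-0.0, 0.1, -2.2]
width: 0.0146
```

```bash
python3 - <<'E'
from plan import *
plan([.514,.304,.0215],-1.55,1,-.8)
E
```

```text
t 21.10 p [0.5125 0.3026 0.0251] yaw_y -1.5554 tilt 0.0014 F [-0.   0.1 -2.2] M [-0.04  0.05 -0.02] w 0.0146 q [ 0.49  0.09  1.83 -0.    1.22  2.05]
n needed 0.08336426468522411 0.037226443108235203
{"claw":-0.8,"tx":1.5,"ty":-1.4,"tz":3.6,"wx":0.001,"wy":-0.000,"wz":-0.005},
```

>>> play_rows:
  rows:
    - {"claw": -0.8,"tx": 0,"ty": 0,"tz": 2,"wx": 0,"wy": 0,"wz": 0}
    - {"claw": -0.8,"tx": 0,"ty": 0,"tz": 1,"wx": 0,"wy": 0,"wz": 0}

```text
t: 21.3
position: [0.5128, 0.3027, 0.0226]
tcp_rot: [3.141, 0.024, 0.002]
wrist_force: [0.6, 0.7, -2.2]
width: 0.0148
```

```bash
python3 - <<'E'
from plan import *
st()
E
```

```text
t 21.30 p [0.5128 0.3027 0.0226] yaw_y -1.5554 tilt 0.0015 F [ 0.6  0.7 -2.2] M [0.   0.05 0.04] w 0.0148 q [ 0.49  0.09  1.84 -0.    1.22  2.05]
```

>>> play_rows:
  rows:
    - {"claw": -0.8,"tx": 0,"ty": 0,"tz": 1,"wx": 0,"wy": 0,"wz": 0}
    - {"claw": -0.8,"tx": 0,"ty": 0,"tz": 0.5,"wx": 0,"wy": 0,"wz": 0}

```text
t: 21.5
position: [0.513, 0.3028, 0.0214]
tcp_rot: [3.141, 0.024, 0.003]
wrist_force: [-2.5, -1.4, 0.5]
width: 0.0146
```

```bash
python3 - <<'E'
from plan import *
st()
E
```

```text
t 21.50 p [0.513  0.3028 0.0214] yaw_y -1.5554 tilt 0.0019 F [-2.5 -1.4  0.5] M [-0.13  0.3   0.  ] w 0.0146 q [ 0.49  0.09  1.84 -0.    1.21  2.05]
```

The rest now carries the weight. Opening, then rising clear.

>>> play_rows:
  rows:
    - {"claw": -0.3,"tx": 0,"ty": 0,"tz": 0,"wx": 0,"wy": 0,"wz": 0}
    - {"claw": 0,"tx": 0,"ty": 0,"tz": 0,"wx": 0,"wy": 0,"wz": 0}
    - {"claw": 0,"tx": 0,"ty": 0,"tz": 0,"wx": 0,"wy": 0,"wz": 0}
    - {"claw": 0,"tx": 0,"ty": 0,"tz": 0,"wx": 0,"wy": 0,"wz": 0}
    - {"claw": 0,"tx": 0,"ty": 0,"tz": -15,"wx": 0,"wy": 0,"wz": 0}
    - {"claw": 0,"tx": 0,"ty": 0,"tz": -30,"wx": 0,"wy": 0,"wz": 0}
    - {"claw": 0,"tx": 0,"ty": 0,"tz": -40,"wx": 0,"wy": 0,"wz": 0}
    - {"claw": 0,"tx": -20,"ty": 0,"tz": -40,"wx": 0,"wy": 0,"wz": 0}
    - {"claw": 0,"tx": -30,"ty": -40,"tz": -20,"wx": 0,"wy": 0,"wz": 0}
    - {"claw": 0,"tx": -30,"ty": -40,"tz": -20,"wx": 0,"wy": 0,"wz": 0}
    - {"claw": 0,"tx": -20,"ty": -40,"tz": 0,"wx": 0,"wy": 0,"wz": 0}
    - {"claw": 0,"tx": 0,"ty": 0,"tz": 0,"wx": 0,"wy": 0,"wz": 0}

```text
t: 22.7
position: [0.4127, 0.4181, 0.2001]
tcp_rot: [-3.136, -0.018, -0.012]
wrist_force: [0.6, 0.1, 0.1]
width: 0.0426
```

```bash
python3 - <<'E'
from plan import *
st()
t=cam("top");s=cam("side"); crop(s,225,170,345,310,4,"pics/s17.png"); crop(t,200,140,360,240,5,"pics/t17.png"); cv2.imwrite("pics/tf.png",t["image"][:,:,::-1])
E
```

```text
t 22.70 p [0.4127 0.4181 0.2001] yaw_y -1.5591 tilt 0.0094 F [0.6 0.1 0.1] M [-0.01  0.02 -0.02] w 0.0426 q [ 0.75 -0.07  1.69 -0.    1.51  2.31]
```

View pics/s17.png

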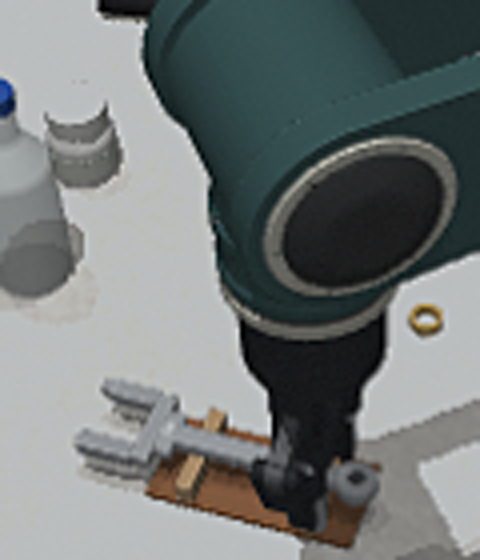

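View pics/t17.png

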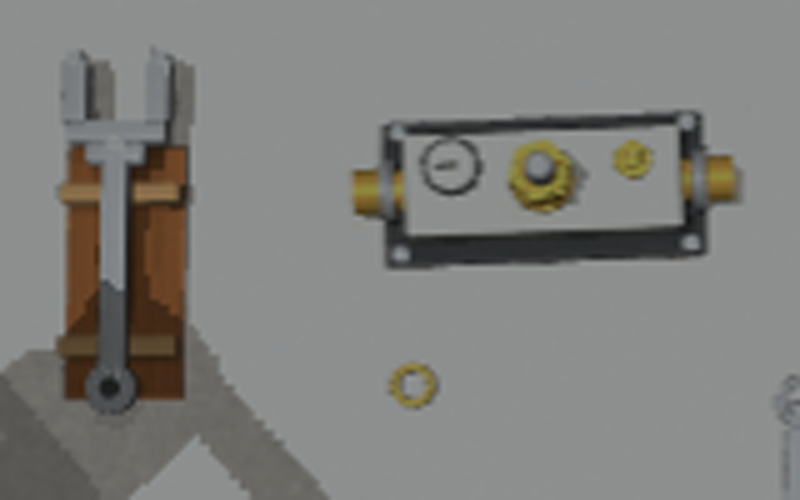

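View pics/tf.png

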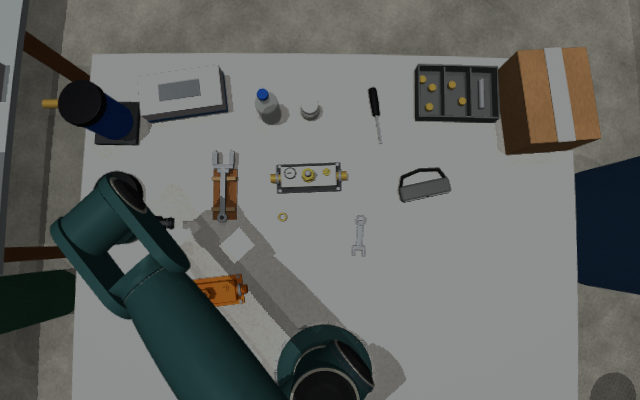

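The wrench lies flat across both slats, tail at crop (110,388) against (100,390) at the start. The bystanders look unmoved and the arm is clear of everything. Handing in.

```bash
python3 - <<'E'
from bench import *
print(sign_off())
E
```

```text
the job is handed in; nothing more can be done
None
```

The nut is finger-tight plus about one flat, the wrench is back on its rest, and the job was handed in at about 23 s of the 69 s. Sign-off gives no verdict, so all of this rests on my own readings.

**Finger-tight:** I turned the nut clockwise with the fingers until the torque rose from about 0.08 to 0.25–0.33 N m. I went about 0.07 rad further and released, which puts snug at roughly 0.07–0.13 rad.

**One flat with the wrench:** Sliding the jaw fully on gave a gentle 13 N contact on its floor. I then turned about 1.17 rad with the wrench, including slack and the rest of the snug. Torque held at 0.5–0.63 N m, and the felt onset puts bite at about 1.01–1.07 rad. The hand angles agree with this, but I did not measure the nut's final angle separately in a picture.

**Withdrawing:** I eased back within the slack and pulled the wrench off. Friction was at most about 7 N, with almost no torque about the nut.

**Final pictures:** The wrench lies flat on both slats, about where it started. The other loose items look unmoved and the gripper is well clear.

**Disagreements:** The cameras and the arm differed by about 3 mm on where the nut axis is. I used the arm's position, and the wrench went on without touching the sides. Heights worked out from the two camera views read 5–9 mm low, so I did not rely on them.

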